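# Nudge an adapter plate onto the locating pins of a parts-bench fixture

### The arm

A 6-joint arm with a two-finger parallel gripper is mounted at the origin on the work surface. World frame = base frame: x ahead of the robot, y to its left, z up, the work surface at z = 0. Lengths are in m, angles in degrees, forces in N, time in s.
With the tool pointing down it reaches from about 0.35 to 0.875 m from the base axis. Payload 4.2 kg.
Tool frame: the origin (TCP) lies midway between the tips of the shut fingers; the grasp point (between the pads) lies 19 mm behind it; y points along the fingers, x is the direction in which the jaws open and shut, and the axes are right-handed (so a half turn about y gives the same grasp; the last joint's range is limited). The gripper opens to 87 mm and grips with 3 to 60 N. Pads are 19 mm wide; open, the fingers measure 117 mm over their backs; the gripper's body (75 mm by 190 mm) begins 51 mm behind the grasp point.
Start: joints at [-49.469, 22.042, 0.453, 0, -68.411, -14.817], TCP at [0.271, -0.563, 0.196] pointing down, gripper open.
Joint ranges: [-179.83, 179.83], [-69.29, 118.12], [-61.27, 80.66], [-181.25, 117.63], [-171.15, -9.14], [-177.46, 177.46]. Speed limits (degrees/s): [159.86, 159.86, 180, 180, 180, 180].

### API

Orientations are given as a 3x3 rotation matrix whose columns are the frame's x, y, z axes.
In Python, from station import * gives the robot as it stands.
- The arm moves only by the tool jog_arm, never from a script. Its argument "series" is a list of rows, each a list of 3 entries, a list of its own where there are three numbers: the shift along the tool's x, y, z in m, then the turn, a rotation vector about the tool's x, y, z in degrees, then the finger opening in m, from 0 to 0.087. A call has 1 to 10 rows; each row shifts and turns the commanded pose from where the row before left it, along the tool's axes as they then stand; what a row does not reach is not made up. A row lasts 1/8 s, in which the tool goes at most 62.5 mm and 10.7 degrees, less where a joint would pass 70% of its speed; a pose out of reach is approached as far as the arm can. A call is refused whole if a number of a shift passes 0.0625 or a number of a turn 10.7, either way. A call with a gripper value outside its range is refused whole. The fingers move at their own pace and stop on an object; the grip force is fixed at half the most. Time passes only in rows, so rows that do not move let the fingers close. It gives the time, the measured TCP pose, the force and the opening at its end, in the units of the state.
- sense(): the state, without advancing time (a new reading comes with each control period).
- capture(name): name is "side" or "top" or "wrist"; returns the picture (384x512x3 uint8, red, green, blue); there is no depth.
- camera_info(name): a dict with "fx", "fy", "cx", "cy" (pixels), "rvec" (rotation vector, rad) and "tvec" (3), from world to camera coordinates, as OpenCV has them. Camera axes: x right, y down, z forward; pixel columns grow to the right and rows downward; lengths in m; the calibration is good to about 2 mm. A picture is of the moment at which its call begins: read the wrist's pose just before it. camera_info takes no time and is no camera call; for the wrist camera it gives the pose at the moment of the call.
- finish_job(): hands the job in, once; it reports no verdict.
The state is a dict: "time_s": time; "joints": joint angles; "joint_velocities": joint speeds; "effort": joint torques, N m; "tcp_pos": TCP position; "ee_rot": TCP orientation; "wrist_force": force on the tool from outside, world axes, zero at the start; "moment": the same for the moment, N m; "gripper_width": opening from 0.0 (shut) to 1.0 (fully open).
Only numpy, scipy, OpenCV 4.12 (cv2) and the standard library are available. Lean on these libraries where they do the work, as an engineer would, in place of code of your own. Each camera call takes 0.05 s, during which the arm holds its last target. There are 200 camera calls.

### The job

The flat aluminium adapter plate has been left lying askew on top of the fixture's two locating pins. Using only pushes with the fingers, nudge it against the fence and along it until its two small holes drop over the pins and it lies fully flat on the fixture, then move clear. Do not lift or carry the plate, and leave the other things on the bench where they are.

Things in the scene. Friction and masses are not known exactly. Their poses are not given: they have to be found in the camera images.
- fixture: Dark steel fixture fixed to the bench, yaw within 20 degrees. z up, x roughly away from the robot, y roughly to its left. Origin on the bench. Its flat deck spans x -130 to +130, y -120 to +80 mm, top 16 mm above the bench. A steel fence stands along its +y side; two pins stand on the deck at x = +45, y = +22 and -22 mm.
- fence (a point): Middle of the top edge of the fence's inner face, at x = 0, y = +60.5 mm in the fixture's frame. The fence is 220 mm long along the fixture's x, 19.5 mm thick, its top 28 mm above the deck.
- seat (a point): Point on the deck where the seated plate's origin belongs: x = +20, y = 0, z = 16 mm in the fixture's frame, the plate turned 0 to the fixture, its long side 0.5 mm from the fence.
- plate: Loose aluminium plate, 140 (its x) by 120 (y) by 8 mm, about 0.3 kg; origin at the centre of its underside. Two 14 mm through-holes at x = +25, y = +22 and -22 mm; a 40 by 60 mm window at x = -27 fits over nothing. At the start it is turned up to 7 degrees from the fixture, 8 to 24 mm off its seat away from the fence and 15 to 38 mm short of it towards the fixture's -x.
- tail (a point): Middle of the plate's lower -x edge, nearest the robot. At the start this edge rests on the deck while the plate's underside rests on the two pin tips, so the plate leans about 6 degrees, +x end up; it drops flat when both holes come over the pins.
- pin0 (a point): Tip of the fixture's pin nearer the fence. Each pin is 10 mm in diameter and 12 mm tall, with a domed tip (the last 5 mm a hemisphere).
- pin1 (a point): Tip of the fixture's other pin, farther from the fence.
- hole0 (a point): Centre of the plate's +y small hole, at the underside of the plate; it belongs over pin0.
- hole1 (a point): Centre of the plate's -y small hole, at the underside of the plate; it belongs over pin1.
- filter: Bystander: white upright canister filter, 76 mm in diameter, 85 mm tall, loose, beyond the fence. Origin at the centre of its underside.
- pulley: Bystander: black plastic belt pulley lying flat with a steel hub, 70 mm in diameter, 25 mm tall, loose, beyond the fence. Origin at the centre of its underside.
- spanner: Bystander: steel spanner 170 mm long lying flat on the bench along its x, loose, on the side of the fixture away from the fence. Origin under its middle.
There are look-alikes about, which are no part of the job. Of the things shaped like the plate, the aluminium one is meant.

How it is judged:
By the outcome, as a careful person would: the job done as asked, in the order asked, and still so for the second after the job is handed in, with the robot touching nothing.
It also fails if it takes over 48 s, if anything falls off the work surface, if the arm or the gripper's body presses on something with over 40 N, if the wrist force passes 120 N, or if a joint passes its speed limit or range.

## Working session

There is one attempt and no reset: what is moved stays moved. The work goes in short steps, Python scripts to look and compute and a tool call to move; the robot and the scene stay as the last step left them, time stands still between calls to the robot, and variables do not carry over. Pictures are saved under pics/ and viewed, about 8 in all and at most 12, crops included, and the job is handed in when it is done.

Besides the shell and the picture viewer there is one more tool, called as name(argument=value, ...), one argument or row to a line, values as JSON. jog_arm: Moves the arm, as the interface text tells. Its arguments: {"type":"object","properties":{"series":{"type":"array","items":{"type":"array"}}},"required":["series"]}

```bash
mkdir -p pics
cat > h.py <<'E'
from station import *
import numpy as np, cv2
def cam(n):
    c=camera_info(n); K=np.array([[c['fx'],0,c['cx']],[0,c['fy'],c['cy']],[0,0,1.]])
    R=cv2.Rodrigues(np.array(c['rvec'],float))[0]; t=np.array(c['tvec'],float).ravel(); return K,R,t
def ray(C,uv,z):
    K,R,t=C; o=-R.T@t; d=R.T@np.linalg.solve(K,[uv[0],uv[1],1.]); return o+d*(z-o[2])/d[2]
def proj(C,P):
    K,R,t=C; p=(K@(R@np.atleast_2d(P).T+t[:,None])).T; return p[:,:2]/p[:,2:]
def save(n,im): cv2.imwrite('pics/'+n,cv2.cvtColor(im,cv2.COLOR_RGB2BGR))
E
python3 - <<'E'
from h import *
s=sense();print(s)
a=capture('top');b=capture('side')
np.save('top0.npy',a);np.save('side0.npy',b)
save('top0.png',a);save('side0.png',b)
for n in('top','side','wrist'):
    K,R,t=cam(n);print(n,K[0,0],-R.T@t,R[2])
E
```

```text
{'time_s': 0.0, 'joints': array([-4.94702838e+01,  2.20888649e+01,  3.79503343e-01, -2.96303185e-02,
       -6.84127478e+01, -1.48191089e+01]), 'joint_velocities': array([-0.03760536,  0.00598236, -0.06669447,  0.0857069 ,  0.02326993,
        0.05019931]), 'effort': array([ 1.65483259e-03, -3.90668464e+01,  1.87405068e+01,  4.21975493e+00,
        1.09650294e-02, -1.89566877e-04]), 'tcp_pos': array([ 0.27088791, -0.56249548,  0.19497612]), 'ee_rot': array([[-4.33652883e-01, -1.01942332e-03, -9.01079429e-01],
       [ 9.01077361e-01,  1.93232281e-03, -4.33654074e-01],
       [ 2.18325340e-03, -9.99997613e-01,  8.06219149e-05]]), 'wrist_force': array([-0.49996877,  0.00530014, -0.31614702]), 'moment': array([-0.0205139 ,  0.00801326,  0.02809582]), 'gripper_width': 0.9978424472105895}
top 357.05458583108583 [4.77039029e-01 9.90346300e-04 1.11176869e+00] [ 0.09578097 -0.02393319 -0.99511467]
side 416.8597787126135 [0.14816155 0.67853757 0.78334005] [ 0.41389001 -0.6387878  -0.64857166]
wrist 304.16197085093097 [ 0.20031299 -0.59710999  0.3852249 ] [ 0.25610565  0.12466963 -0.9585757 ]
```

View pics/top0.png

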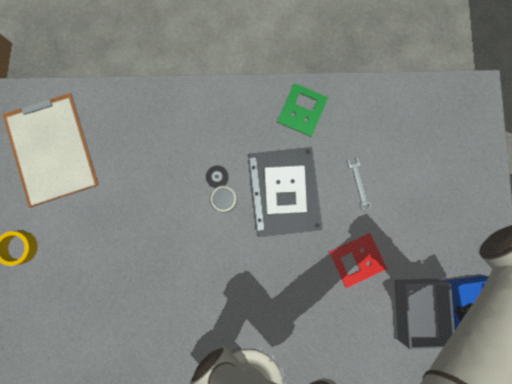

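View pics/side0.png

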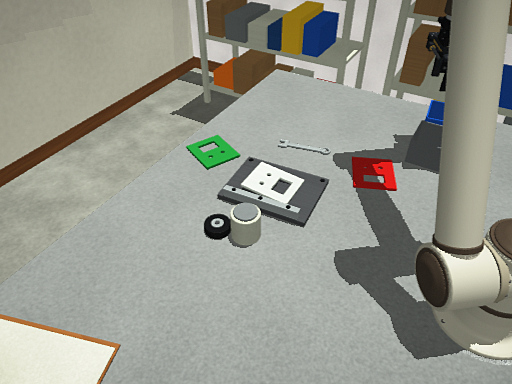

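Run:
```python
from h import *
C=cam('top');a=np.load('top0.npy')
for n,uv,z in[('deck',(251,156),.016),('deck',(311,148),.016),('deck',(321,229),.016),('deck',(259,236),.016),('plate',(286,188),.028),('filter',(223,199),.085),('pulley',(217,176),.025),('spanT',(354,160),.005),('spanB',(364,206),.005)]:
    print(n,ray(C,uv,z).round(4))
cx=a[140:245,240:330]; save('crop.png',cv2.resize(cx,None,fx=6,fy=6,interpolation=cv2.INTER_CUBIC)[:600])
s=sense();K,R,t=cam('wrist');o=-R.T@t
print('cam in tool',s['ee_rot'].T@(o-s['tcp_pos']),s['ee_rot'].T@R[2],s['ee_rot'].T@R[0])
```

```text
deck [ 0.6802 -0.0276  0.016 ]
deck [ 0.7014 -0.216   0.016 ]
deck [ 0.449 -0.236  0.016]
deck [ 0.4329 -0.0455  0.016 ]
plate [ 0.5766 -0.1317  0.028 ]
filter [0.544 0.058 0.085]
pulley [0.6188 0.0783 0.025 ]
spanT [ 0.6622 -0.3528  0.005 ]
spanB [ 0.5164 -0.3764  0.005 ]
cam in tool [-1.11603720e-04 -1.90165341e-01  7.86279236e-02] [-6.52444819e-04  9.58543976e-01 -2.84943888e-01] [9.99999589e-01 8.04965199e-04 4.18152476e-04]
```

View pics/crop.png

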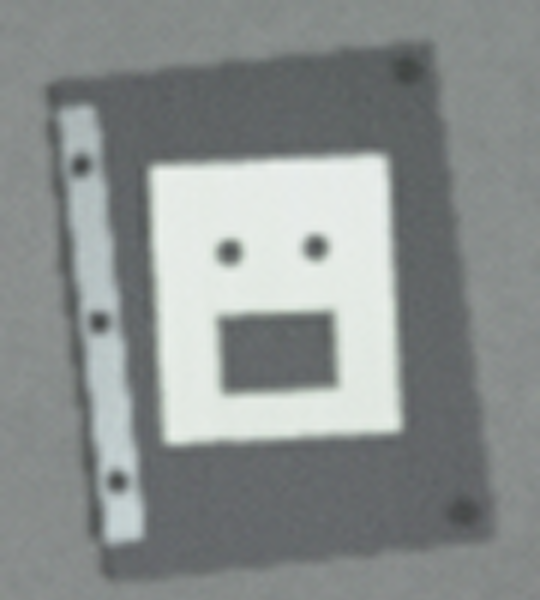

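Look-alikes: green plate (302,109), red plate (358,260), bare-metal plate on the fixture (286,188). The close crop shows the last lying askew on the dark deck with the fence to its left, so that is the one I'll push. I'm moving the wrist camera over it.

jog_arm(
  series=[
    [[0,-0.015,0],[0,10.6,0],0.087],
    [[0,-0.015,0],[0,10.6,0],0.087],
    [[0.05,0,-0.036],[0,0,0],0.087],
    [[0.05,0,-0.036],[0,0,0],0.087],
    [[0.05,0,-0.036],[0,0,0],0.087],
    [[0.05,0,-0.036],[0,0,0],0.087],
    [[0.05,0,-0.036],[0,0,0],0.087],
    [[0.05,0,-0.036],[0,0,0],0.087],
    [[0.05,0,-0.036],[0,0,0],0.087],
    [[0.05,0,-0.036],[0,0,0],0.087],
  ],
)

```text
time_s: 1.35
tcp_pos: [0.5273, -0.1397, 0.2259]
ee_rot: [[-0.079, -0.0, -0.997], [0.997, 0.0, -0.079], [0.0, -1.0, 0.0]]
wrist_force: [0.5, -0.8, -0.4]
gripper_width: 1.004
```

Run:
```python
from h import *
s=sense();print(s['time_s'],s['tcp_pos'],s['ee_rot'].round(3).tolist(),s['joints'].round(1),s['wrist_force'])
a=capture('wrist');np.save('w1.npy',a);C=cam('wrist');np.savez('w1c.npz',K=C[0],R=C[1],t=C[2]);save('w1.png',a)
```

```text
1.35 [ 0.52730604 -0.13969438  0.22586941] [[-0.079, -0.0, -0.997], [0.997, 0.0, -0.079], [0.0, -1.0, 0.0]] [  2.2  13.1  -8.   -0.  -68.9 -87.7] [ 0.47393143 -0.83601057 -0.38193244]
```

View pics/w1.png

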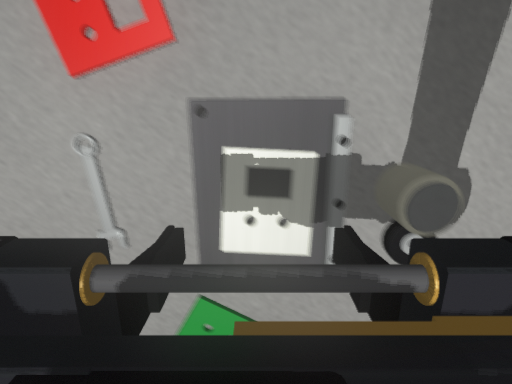

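```bash
cat > m.py <<'E'
from h import *
a=np.load('top0.npy');C=cam('top')
def quad(mask):
    c=max(cv2.findContours(mask,cv2.RETR_EXTERNAL,cv2.CHAIN_APPROX_NONE)[0],key=cv2.contourArea)
    return cv2.boxPoints(cv2.minAreaRect(c))/6+np.array([240,140])-.42
g=cv2.resize(cv2.cvtColor(a[140:245,240:330],cv2.COLOR_RGB2GRAY),None,fx=6,fy=6,interpolation=cv2.INTER_CUBIC)
pl=quad(np.uint8(g>220)*255)
m=np.uint8((g<122)|(g>155))*255; m=cv2.morphologyEx(cv2.morphologyEx(m,cv2.MORPH_CLOSE,np.ones((25,25))),cv2.MORPH_OPEN,np.ones((25,25)))
dk=quad(m)
def show(n,q,zs):
    P=np.array([ray(C,u,z) for u,z in zip(q,zs)]);c=P.mean(0)
    e=[np.linalg.norm(P[i,:2]-P[i-1,:2]) for i in range(4)]
    print(n,P[:,:2].round(4).tolist(),'c',c.round(4),'edges',np.round(e,4));return P
def order(q): return q[np.argsort(q[:,1])]   # far (+x) two first
P=show('deck',dk,[.016]*4)
q=order(pl); q=q[[0,1,3,2]] if (q[0,0]-q[1,0])*(q[2,0]-q[3,0])>0 else q
Q=show('plate',q,[.0385,.0385,.0242,.0242])
# fixture frame
def head(P,longlen):
    E=[P[i]-P[i-1] for i in range(4)]
    v=[e if e[0]>0 else -e for e in E if abs(e[0])>abs(e[1])]; v=sum(v);return np.degrees(np.arctan2(v[1],v[0]))
th=head(P,.26);R=lambda t:np.array([[np.cos(t),-np.sin(t)],[np.sin(t),np.cos(t)]])
O=P.mean(0)[:2]-R(np.radians(th))@[0,-.02]
print('fix yaw',th,'O',O,'plate yaw',head(Q,.14))
print('plate corners in fixture',((Q[:,:2]-O)@R(np.radians(th))).round(4).tolist(),'c',((Q.mean(0)[:2]-O)@R(np.radians(th))).round(4))
if __name__=='__main__':
    w=np.load('w1c.npz');W=(w['K'],w['R'],w['t'])
    for n,uv,z in[('deck-x-y',(190,98),.016),('deck -x+y',(346,98),.016),('fence in',(335,115),.044),('fence in far',(329,262),.044),('pl',(222,148),.024),('pl',(319,151),.024),('pl',(312,257),.0385),('pl',(220,252),.0385)]:
        print(n,((ray(W,uv,z)[:2]-O)@R(np.radians(th))).round(4))
    for n,uv,z in[('filter',(223,199),.085),('pulley',(217,176),.025)]:print(n,((ray(C,uv,z)[:2]-O)@R(np.radians(th))).round(4))
E
python3 m.py
```

```text
deck [[0.6904, -0.0114], [0.7095, -0.2239], [0.4457, -0.2414], [0.4285, -0.0335]] c [ 0.5685 -0.1275  0.016 ] edges [0.2628 0.2134 0.2644 0.2086]
plate [[0.6421, -0.1858], [0.6382, -0.0689], [0.5023, -0.0733], [0.5057, -0.1903]] c [ 0.5721 -0.1296  0.0313] edges [0.1364 0.117  0.136  0.1171]
fix yaw 4.314356676532346 O [ 0.56703016 -0.10759438] plate yaw 1.8716051801677158
plate corners in fixture [[0.069, -0.0836], [0.0739, 0.0333], [-0.062, 0.0391], [-0.0673, -0.0779]] c [ 0.0034 -0.0223]
deck-x-y [-0.121  -0.1116]
deck -x+y [-0.1228  0.0839]
fence in [-0.1031  0.0649]
fence in far [0.0917 0.0725]
pl [-0.0599 -0.0722]
pl [-0.0572  0.0528]
pl [0.0872 0.0499]
pl [ 0.0807 -0.0768]
filter [-0.0105  0.1668]
pulley [0.0657 0.1815]
```

Run:
```python
from h import *
C=cam('top');w=np.load('w1c.npz');W=(w['K'],w['R'],w['t'])
f=lambda x,y:(x/6+240-.42,y/6+140-.42)
def seg(n,C,a,b,z):
    A,B=ray(C,a,z)[:2],ray(C,b,z)[:2];d=B-A;print(n,A.round(4),B.round(4),'len',np.linalg.norm(d).round(4),'ang',np.degrees(np.arctan2(d[1],d[0])).round(2))
g=cv2.cvtColor(np.load('w1.npy'),cv2.COLOR_RGB2GRAY)
seg('T fence in',C,f(145,540),f(97,105),.044)
seg('T fence out',C,f(106,543),f(58,108),.044)
seg('T deck -y',C,f(492,536),f(432,42),.016)
seg('T deck +x',C,f(432,42),f(48,88),.016)
seg('T deck -x',C,f(492,538),f(105,578),.016)
for y in range(110,225,20):
    r=cv2.GaussianBlur(g,(1,5),0)[y].astype(int);d=np.abs(np.diff(r)); 
    print(y,[(i,r[i],r[i+1]) for i in range(180,362) if d[i]>18])
for x in (210,240,280,310):
    r=g[:,x].astype(int);d=np.abs(np.diff(r));print('col',x,[(i,r[i],r[i+1]) for i in range(85,262) if d[i]>18])
```

```text
T fence in [ 0.4526 -0.059 ] [ 0.6714 -0.0412] len 0.2195 ang 4.64
T fence out [ 0.4516 -0.0396] [ 0.6703 -0.0215] len 0.2194 ang 4.74
T deck -y [ 0.4492 -0.2378] [ 0.7059 -0.218 ] len 0.2574 ang 4.41
T deck +x [ 0.7059 -0.218 ] [ 0.686  -0.0171] len 0.2019 ang 95.65
T deck -x [ 0.4482 -0.2378] [ 0.4333 -0.0397] len 0.1987 ang 94.29
110 []
130 []
150 [(220, np.int64(96), np.int64(136)), (221, np.int64(136), np.int64(160)), (222, np.int64(160), np.int64(190)), (224, np.int64(204), np.int64(226))]
170 []
190 []
210 [(219, np.int64(106), np.int64(125)), (236, np.int64(141), np.int64(162)), (252, np.int64(181), np.int64(226)), (257, np.int64(236), np.int64(197)), (258, np.int64(197), np.int64(146))]
col 210 []
col 240 [(146, np.int64(110), np.int64(166)), (147, np.int64(166), np.int64(196)), (148, np.int64(196), np.int64(225)), (152, np.int64(242), np.int64(222)), (153, np.int64(222), np.int64(129)), (210, np.int64(142), np.int64(198)), (211, np.int64(198), np.int64(241)), (250, np.int64(234), np.int64(209)), (251, np.int64(209), np.int64(174)), (252, np.int64(174), np.int64(131)), (253,
[... 307 characters left out ...]
.int64(210), np.int64(189)), (218, np.int64(179), np.int64(159)), (221, np.int64(134), np.int64(108)), (224, np.int64(110), np.int64(139)), (225, np.int64(139), np.int64(189)), (226, np.int64(189), np.int64(228)), (252, np.int64(225), np.int64(203)), (253, np.int64(203), np.int64(169)), (254, np.int64(169), np.int64(127)), (255, np.int64(127), np.int64(95))]
col 310 [(149, np.int64(90), np.int64(109)), (150, np.int64(109), np.int64(162)), (151, np.int64(162), np.int64(198)), (152, np.int64(198), np.int64(222)), (156, np.int64(233), np.int64(213)), (157, np.int64(213), np.int64(128)), (226, np.int64(125), np.int64(171)), (227, np.int64(171), np.int64(193)), (256, np.int64(138), np.int64(91))]
```

jog_arm(
  series=[
    [[0,0.011,0],[0,-10.01,0],0.087],
    [[0,0.011,0],[0,-10.01,0],0.087],
    [[0,0.011,0],[0,-10.01,0],0.087],
    [[0,0.011,0],[0,-10.01,0],0.087],
    [[0,0.011,0],[0,-10.01,0],0.087],
    [[0,0.011,0],[0,-10.01,0],0.087],
    [[0,0.011,0],[0,-10.01,0],0.087],
    [[0,0.011,0],[0,-10.01,0],0.087],
    [[0,0.011,0],[0,-10.01,0],0.087],
    [[-0.04,0,0.04],[0,0,0],0.087],
  ],
)

```text
time_s: 2.65
tcp_pos: [0.5663, -0.1768, 0.1254]
ee_rot: [[-0.996, -0.006, 0.084], [-0.084, 0.001, -0.996], [0.006, -1.0, -0.002]]
wrist_force: [1.5, 0.4, 0.9]
gripper_width: 0.999
```

jog_arm(
  series=[
    [[-0.005,0,0.037],[0,0,0],0.087],
    [[0,0.03,0],[0,0,0],0.087],
    [[0,0.03,0],[0,0,0],0.087],
    [[0,0,0],[0,0,0],0.087],
  ],
)

```text
time_s: 3.15
tcp_pos: [0.5754, -0.2146, 0.0641]
ee_rot: [[-0.997, -0.007, 0.079], [-0.079, 0.001, -0.997], [0.007, -1.0, -0.002]]
wrist_force: [0.3, 0.3, 1.1]
gripper_width: 0.999
```

jog_arm(
  series=[
    [[0,0.02,0],[0,0,0],0.087],
    [[0,0.015,0],[0,0,0],0.087],
    [[0,0.009,0],[0,0,0],0.087],
    [[0,0,0],[0,0,0],0.087],
  ],
)

```text
time_s: 3.65
tcp_pos: [0.5776, -0.2147, 0.0227]
ee_rot: [[-0.997, -0.001, 0.08], [-0.08, 0.0, -0.997], [0.001, -1.0, -0.0]]
wrist_force: [-0.2, -0.5, 0.1]
gripper_width: 0.998
```

Run:
```python
from h import *
a=capture('wrist');b=capture('side')
save('w2.png',np.hstack([a,cv2.resize(b[130:260,170:345],(518,384))])[:,:])
im=cv2.imread('pics/w2.png');cv2.imwrite('pics/w2.png',cv2.resize(im,(800,298)))
```

```text
(no output)
```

View pics/w2.png

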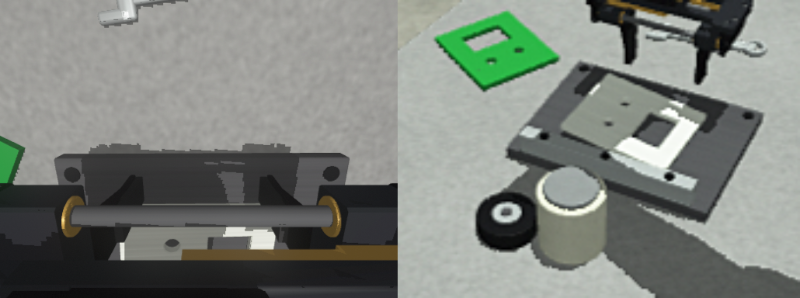

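jog_arm(
  series=[
    [[0,0.003,-0.002],[0,0,0],0.087],
    [[0,0,-0.003],[0,0,0],0.087],
    [[0,0,-0.003],[0,0,0],0.087],
    [[0,0,-0.003],[0,0,0],0.087],
    [[0,0,-0.003],[0,0,0],0.087],
    [[0,0,-0.003],[0,0,0],0.087],
    [[0,0,-0.003],[0,0,0],0.087],
  ],
)

```text
time_s: 4.62
tcp_pos: [0.5762, -0.1946, 0.02]
ee_rot: [[-0.997, -0.0, 0.08], [-0.08, 0.0, -0.997], [0.0, -1.0, -0.0]]
wrist_force: [-0.5, -0.6, -0.8]
gripper_width: 1.003
```

jog_arm(
  series=[
    [[0,0,-0.003],[0,0,0],0.087],
    [[0,0,-0.003],[0,0,0],0.087],
    [[0,0,-0.003],[0,0,0],0.087],
    [[0,0,-0.0015],[0,0,0],0.087],
  ],
)

```text
time_s: 5.12
tcp_pos: [0.5754, -0.1842, 0.0201]
ee_rot: [[-0.997, 0.0, 0.08], [-0.08, -0.0, -0.997], [-0.0, -1.0, 0.0]]
wrist_force: [-0.3, 0.9, -0.2]
gripper_width: 0.999
```

jog_arm(
  series=[
    [[0,0,-0.0015],[0,0,0],0.087],
    [[0,0,-0.0015],[0,0,0],0.087],
    [[0,0,-0.001],[0,0,0],0.087],
  ],
)

```text
time_s: 5.5
tcp_pos: [0.5751, -0.1803, 0.02]
ee_rot: [[-0.997, 0.0, 0.08], [-0.08, 0.0, -0.997], [-0.0, -1.0, -0.0]]
wrist_force: [0.4, 0.2, 0.4]
gripper_width: 0.998
```

Run:
```python
from h import *
a=capture('top');b=capture('side')
print(sense()['tcp_pos'],sense()['wrist_force'])
save('p3.png',np.hstack([cv2.resize(a[140:245,235:335],(400,420),interpolation=cv2.INTER_CUBIC),cv2.resize(b[145:235,210:335],(400,420),interpolation=cv2.INTER_CUBIC)]))
```

```text
[ 0.57507958 -0.18034274  0.02007732] [ 0.30943588 -0.88028266  0.76988849]
```

View pics/p3.png

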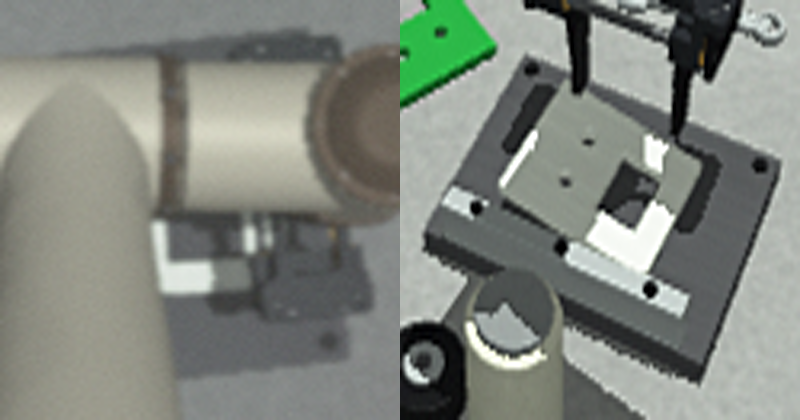

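jog_arm(
  series=[
    [[0,0,-0.001],[0,0,0],0.087],
    [[0,0,-0.001],[0,0,0],0.087],
    [[0,0,0],[0,0,0],0.087],
  ],
)

```text
time_s: 5.98
tcp_pos: [0.5749, -0.1783, 0.02]
ee_rot: [[-0.997, -0.0, 0.08], [-0.08, 0.0, -0.997], [0.0, -1.0, -0.0]]
wrist_force: [0.3, -0.4, -0.9]
gripper_width: 1.001
```

jog_arm(
  series=[
    [[0,0,-0.001],[0,0,0],0.087],
    [[0,0,0],[0,0,0],0.087],
  ],
)

```text
time_s: 6.22
tcp_pos: [0.5748, -0.1774, 0.0201]
ee_rot: [[-0.997, 0.0, 0.08], [-0.08, -0.0, -0.997], [-0.0, -1.0, 0.0]]
wrist_force: [0.0, 0.1, -0.2]
gripper_width: 0.999
```

jog_arm(
  series=[
    [[0,0,-0.001],[0,0,0],0.087],
    [[0,0,0],[0,0,0],0.087],
  ],
)

```text
time_s: 6.48
tcp_pos: [0.5747, -0.1764, 0.02]
ee_rot: [[-0.997, -0.0, 0.08], [-0.08, -0.0, -0.997], [0.0, -1.0, 0.0]]
wrist_force: [-0.0, 1.0, 0.3]
gripper_width: 1.0
```

jog_arm(
  series=[
    [[0,0,-0.001],[0,0,0],0.087],
    [[0,0,-0.001],[0,0,0],0.087],
    [[0,0,0],[0,0,0],0.087],
  ],
)

```text
time_s: 6.85
tcp_pos: [0.5746, -0.1743, 0.02]
ee_rot: [[-0.997, -0.0, 0.08], [-0.08, 0.0, -0.997], [0.0, -1.0, -0.0]]
wrist_force: [0.4, 0.0, 0.6]
gripper_width: 1.004
```

jog_arm(
  series=[
    [[0,0,-0.001],[0,0,0],0.087],
    [[0,0,-0.001],[0,0,0],0.087],
    [[0,0,0],[0,0,0],0.087],
  ],
)

```text
time_s: 7.22
tcp_pos: [0.5745, -0.1723, 0.0201]
ee_rot: [[-0.997, 0.0, 0.08], [-0.08, 0.0, -0.997], [-0.0, -1.0, 0.0]]
wrist_force: [0.8, 0.5, 0.7]
gripper_width: 0.999
```

Run:
```python
from h import *
b=capture('side');C=cam('side')
print(sense()['tcp_pos'],sense()['wrist_force'])
x0,y0=210,145
v=cv2.resize(b[y0:y0+90,x0:x0+120],(800,600),interpolation=cv2.INTER_CUBIC)
O=np.array([.5669,-.1104]);c,s=np.cos(np.radians(4.65)),np.sin(np.radians(4.65));R=np.array([[c,-s],[s,c]])
def W(x,y,z): return np.r_[O+R@[x,y],z]
k=800/120
for p,col in[((-.11,.0605,.044),(255,0,0)),((.11,.0605,.044),(255,0,0)),((-.13,-.12,.016),(0,255,0)),((.13,-.12,.016),(0,255,0)),((-.13,.08,.016),(0,255,0)),((.045,.022,.028),(255,0,255)),((.045,-.022,.028),(255,0,255))]:
    u=(proj(C,W(*p))[0]+.5-[x0,y0])*k; cv2.circle(v,tuple(int(i) for i in u),5,col,2)
save('p4.png',v)
```

```text
[ 0.57441944 -0.17239056  0.02005534] [ 0.7960585  -0.58663296 -0.30986719]
```

View pics/p4.png

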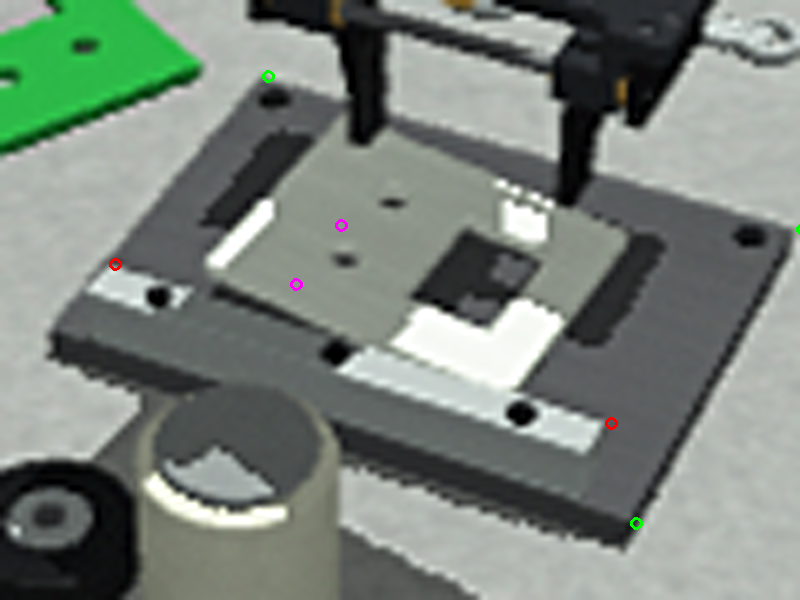

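Run:
```python
from h import *
C=cam('side');s=sense();t=s['tcp_pos'];X=s['ee_rot'][:,0];k=800/120
for uv,sg in[((368,140),-1),((572,202),1)]:
    q=np.array(uv)/k+[210,145]-.5
    for z in(.02,.026,.03,.034,.038):
        d=ray(C,q,z)-t; print(uv,z,'along x',(d@X).round(4),'along z',(d@s['ee_rot'][:,2]).round(4))
O=np.array([.5669,-.1104]);c,sn=np.cos(np.radians(4.65)),np.sin(np.radians(4.65));R=np.array([[c,-sn],[sn,c]])
for n,uv,z in[('hole0',(345,260),.036),('hole1',(391,203),.036),('+x+y',(207,265),.0385),('-x+y',(515,388),.024),('-x-y',(630,237),.024),('+x-y',(345,117),.0385),('fencein-x',(603,437),.044),('fencein+x',(103,272),.044)]:
    P=ray(C,np.array(uv)/k+[210,145]-.5,z);print(n,((P[:2]-O)@R).round(4))
```

```text
(368, 140) 0.02 along x -0.0626 along z 0.0288
(368, 140) 0.026 along x -0.0593 along z 0.0216
(368, 140) 0.03 along x -0.0571 along z 0.0168
(368, 140) 0.034 along x -0.0549 along z 0.0121
(368, 140) 0.038 along x -0.0527 along z 0.0073
(572, 202) 0.02 along x 0.037 along z 0.0273
(572, 202) 0.026 along x 0.0395 along z 0.0201
(572, 202) 0.03 along x 0.0412 along z 0.0153
(572, 202) 0.034 along x 0.0429 along z 0.0106
(572, 202) 0.038 along x 0.0446 along z 0.0058
hole0 [0.0296 0.0073]
hole1 [ 0.0283 -0.036 ]
+x+y [0.0788 0.0383]
-x+y [-0.0609  0.0372]
-x-y [-0.0676 -0.0733]
+x-y [ 0.0713 -0.08  ]
fencein-x [-0.1099  0.0687]
fencein+x [0.1122 0.067 ]
```

The fingers swing up as they open, so the open tips sit about 15 mm above the TCP, and they passed over the plate without touching it. The plate hasn't moved. I'll back off and go lower, feeling for the deck.

jog_arm(
  series=[
    [[0,0,0.02],[0,0,0],0.087],
    [[0,0,0.025],[0,0,0],0.087],
    [[0,0.007,0],[0,0,0],0.087],
    [[0,0.004,0],[0,0,0],0.087],
    [[0,0,0],[0,0,0],0.087],
  ],
)

```text
time_s: 7.9
tcp_pos: [0.5775, -0.2169, 0.0084]
ee_rot: [[-0.997, -0.002, 0.081], [-0.081, 0.0, -0.997], [0.002, -1.0, -0.0]]
wrist_force: [0.0, 0.8, 0.8]
gripper_width: 1.001
```

jog_arm(
  series=[
    [[0,0.001,0],[0,0,0],0.087],
    [[0,0.001,0],[0,0,0],0.087],
  ],
)

```text
time_s: 8.15
tcp_pos: [0.5782, -0.2169, 0.0072]
ee_rot: [[-0.997, 0.0, 0.081], [-0.081, -0.0, -0.997], [-0.0, -1.0, 0.0]]
wrist_force: [-0.4, -0.3, 0.6]
gripper_width: 1.004
```

jog_arm(
  series=[
    [[0,0.001,0],[0,0,0],0.087],
    [[0,0,0],[0,0,0],0.087],
  ],
)

```text
time_s: 8.4
tcp_pos: [0.578, -0.2172, 0.006]
ee_rot: [[-0.997, -0.0, 0.08], [-0.08, 0.0, -0.997], [0.0, -1.0, -0.0]]
wrist_force: [-0.2, -0.3, 0.1]
gripper_width: 1.003
```

jog_arm(
  series=[
    [[0,0.001,0],[0,0,0],0.087],
    [[0,0,0],[0,0,0],0.087],
  ],
)

```text
time_s: 8.65
tcp_pos: [0.578, -0.2173, 0.005]
ee_rot: [[-0.997, -0.0, 0.08], [-0.08, 0.0, -0.997], [0.0, -1.0, -0.0]]
wrist_force: [0.3, 0.5, 0.5]
gripper_width: 1.0
```

jog_arm(
  series=[
    [[0,0.001,0],[0,0,0],0.087],
    [[0,0.001,0],[0,0,0],0.087],
    [[0,0,0],[0,0,0],0.087],
  ],
)

```text
time_s: 9.02
tcp_pos: [0.5779, -0.2173, 0.0029]
ee_rot: [[-0.997, -0.0, 0.08], [-0.08, 0.0, -0.997], [0.0, -1.0, -0.0]]
wrist_force: [-0.2, -0.4, 0.5]
gripper_width: 1.0
```

jog_arm(
  series=[
    [[0,0.001,0],[0,0,0],0.087],
    [[0,0,0],[0,0,0],0.087],
  ],
)

```text
time_s: 9.28
tcp_pos: [0.578, -0.2173, 0.002]
ee_rot: [[-0.997, -0.0, 0.08], [-0.08, 0.0, -0.997], [0.0, -1.0, -0.0]]
wrist_force: [-0.2, 0.3, 0.2]
gripper_width: 1.0
```

jog_arm(
  series=[
    [[0,0.001,0],[0,0,0],0.087],
    [[0,0,0],[0,0,0],0.087],
  ],
)

```text
time_s: 9.52
tcp_pos: [0.5779, -0.2173, 0.0009]
ee_rot: [[-0.997, -0.0, 0.08], [-0.08, 0.0, -0.997], [0.0, -1.0, -0.0]]
wrist_force: [-0.5, 0.5, -0.1]
gripper_width: 0.995
```

jog_arm(
  series=[
    [[0,0,-0.006],[0,0,0],0.087],
    [[0,0,-0.006],[0,0,0],0.087],
    [[0,0,-0.002],[0,0,0],0.087],
    [[0,0,-0.002],[0,0,0],0.087],
    [[0,0,-0.002],[0,0,0],0.087],
    [[0,0,-0.002],[0,0,0],0.087],
    [[0,0,-0.002],[0,0,0],0.087],
  ],
)

```text
time_s: 10.4
tcp_pos: [0.5766, -0.1954, 0.0011]
ee_rot: [[-0.997, 0.001, 0.08], [-0.08, -0.0, -0.997], [-0.001, -1.0, 0.0]]
wrist_force: [1.4, -0.5, -1.0]
gripper_width: 0.998
```

jog_arm(
  series=[
    [[0,0,-0.002],[0,0,0],0.087],
    [[0,0,-0.002],[0,0,0],0.087],
    [[0,0,-0.002],[0,0,0],0.087],
  ],
)

```text
time_s: 10.78
tcp_pos: [0.5758, -0.1892, 0.001]
ee_rot: [[-0.997, -0.0, 0.08], [-0.08, 0.0, -0.997], [0.0, -1.0, -0.0]]
wrist_force: [0.2, -1.1, -0.1]
gripper_width: 0.998
```

```bash
cat > sv.py <<'E'
from h import *
import sys
b=capture('side');s=sense();print(s['time_s'],s['tcp_pos'].round(4),s['wrist_force'].round(1))
save(sys.argv[1],cv2.resize(b[145:235,210:330],(800,600),interpolation=cv2.INTER_CUBIC))
E
python3 sv.py p5.png
```

```text
10.825 [ 0.5756 -0.189   0.001 ] [ 0.2 -0.7 -0.4]
```

View pics/p5.png

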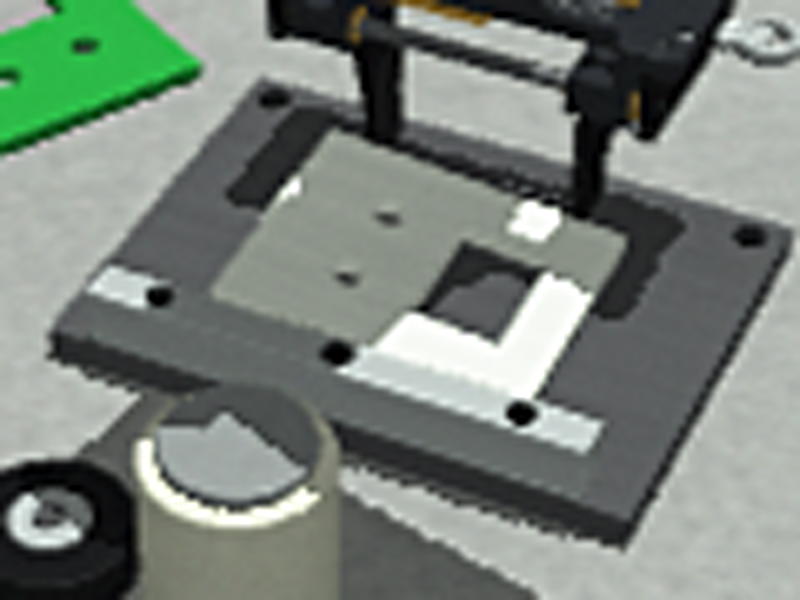

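jog_arm(
  series=[
    [[0,0,-0.002],[0,0,0],0.087],
    [[0,0,-0.002],[0,0,0],0.087],
    [[0,0,-0.002],[0,0,0],0.087],
    [[0,0,0],[0,0,0],0.087],
  ],
)

```text
time_s: 11.32
tcp_pos: [0.575, -0.1831, 0.001]
ee_rot: [[-0.997, -0.001, 0.081], [-0.081, 0.0, -0.997], [0.001, -1.0, -0.0]]
wrist_force: [-0.1, 1.0, 0.6]
gripper_width: 1.0
```

jog_arm(
  series=[
    [[0,0,-0.001],[0,0,0],0.087],
    [[0,0,-0.001],[0,0,0],0.087],
    [[0,0,0],[0,0,0],0.087],
  ],
)

```text
time_s: 11.7
tcp_pos: [0.5752, -0.1813, 0.0011]
ee_rot: [[-0.997, 0.0, 0.08], [-0.08, 0.0, -0.997], [-0.0, -1.0, -0.0]]
wrist_force: [1.0, -0.3, 0.4]
gripper_width: 1.001
```

jog_arm(
  series=[
    [[0,0,-0.001],[0,0,0],0.087],
    [[0,0,-0.001],[0,0,0],0.087],
    [[0,0,0],[0,0,0],0.087],
  ],
)

```text
time_s: 12.08
tcp_pos: [0.575, -0.1795, 0.0011]
ee_rot: [[-0.997, 0.0, 0.08], [-0.08, -0.0, -0.997], [-0.0, -1.0, 0.0]]
wrist_force: [1.7, -2.2, -0.6]
gripper_width: 1.001
```

jog_arm(
  series=[
    [[0,0,-0.001],[0,0,0],0.087],
    [[0,0,0],[0,0,0],0.087],
  ],
)

```text
time_s: 12.32
tcp_pos: [0.5749, -0.1792, 0.0011]
ee_rot: [[-0.997, 0.0, 0.08], [-0.08, -0.001, -0.997], [-0.0, -1.0, 0.001]]
wrist_force: [0.3, -5.2, -0.3]
gripper_width: 1.001
```

jog_arm(
  series=[
    [[0,0,-0.001],[0,0,0],0.087],
    [[0,0,0],[0,0,0],0.087],
  ],
)

```text
time_s: 12.58
tcp_pos: [0.5749, -0.179, 0.0012]
ee_rot: [[-0.997, 0.0, 0.079], [-0.079, -0.001, -0.997], [-0.0, -1.0, 0.001]]
wrist_force: [0.9, -8.2, -1.6]
gripper_width: 0.999
```

jog_arm(
  series=[
    [[0,0,-0.001],[0,0,0],0.087],
    [[0,0,0],[0,0,0],0.087],
  ],
)

```text
time_s: 12.82
tcp_pos: [0.5747, -0.1788, 0.0013]
ee_rot: [[-0.997, 0.0, 0.078], [-0.078, -0.002, -0.997], [0.0, -1.0, 0.002]]
wrist_force: [0.7, -11.9, -1.8]
gripper_width: 1.0
```

jog_arm(
  series=[
    [[0,0,0.034],[0,0,0],0.087],
    [[0,-0.05,0],[0,0,0],0.087],
    [[0,-0.03,0],[0,10,0],0.087],
    [[0,0,0],[0,10,0],0.087],
    [[0,0,0],[0,10,0],0.087],
    [[0,0,0],[0,10,0],0.087],
    [[0,0,0],[0,10,0],0.087],
    [[0,0,0],[0,10,0],0.087],
    [[0,0,0],[0,10,0],0.087],
    [[0,0,0],[0,10,0],0.087],
  ],
)

```text
time_s: 14.08
tcp_pos: [0.5769, -0.2097, 0.0808]
ee_rot: [[-0.247, -0.001, -0.969], [0.969, 0.001, -0.247], [0.001, -1.0, 0.001]]
wrist_force: [0.2, -0.4, -0.5]
gripper_width: 1.002
```

jog_arm(
  series=[
    [[0,0,0],[0,10,0],0.087],
    [[0.04,0,0.04],[0,0,0],0.087],
    [[0.04,0,0.04],[0,0,0],0.087],
    [[0,0,0],[0,0,0],0.087],
    [[0,0,0],[0,0,0],0.087],
  ],
)

```text
time_s: 14.7
tcp_pos: [0.492, -0.1367, 0.0816]
ee_rot: [[-0.081, 0.001, -0.997], [0.997, -0.0, -0.081], [-0.0, -1.0, -0.001]]
wrist_force: [-0.2, -0.7, -0.8]
gripper_width: 1.0
```

```bash
cat > f.py <<'E'
from h import *
s=sense();O=np.array([.5669,-.1104]);a=np.radians(4.65);c,sn=np.cos(a),np.sin(a);R=np.array([[c,-sn],[sn,c]])
x=s['ee_rot'][:,0];print(s['time_s'],'fix xy',((s['tcp_pos'][:2]-O)@R).round(4),'z',s['tcp_pos'][2].round(4),'head',np.degrees(np.arctan2(x[1],x[0])).round(2),s['wrist_force'].round(1))
E
python3 f.py
```

```text
14.7 fix xy [-0.0768 -0.0201] z 0.0816 head 94.67 [-0.2 -0.7 -0.8]
```

jog_arm(
  series=[
    [[0.012,0,0.016],[0,0,0],0.087],
    [[0,0.04,0],[0,0,0],0.087],
    [[0,0.028,0],[0,0,0],0.087],
    [[0,0.007,0],[0,0,0],0.087],
    [[0,0.003,0],[0,0,0],0.087],
    [[0,0,0],[0,0,0],0.087],
  ],
)

```text
time_s: 15.45
tcp_pos: [0.4754, -0.1264, 0.0037]
ee_rot: [[-0.08, 0.002, -0.997], [0.997, -0.0, -0.08], [-0.0, -1.0, -0.002]]
wrist_force: [0.4, 0.1, 0.2]
gripper_width: 1.0
```

```bash
python3 f.py; python3 sv.py p6.png
```

```text
15.45 fix xy [-0.0925 -0.0086] z 0.0037 head 94.6 [0.4 0.1 0.2]
15.5 [ 0.4754 -0.1264  0.0039] [ 0.8 -0.5  0.1]
```

View pics/p6.png

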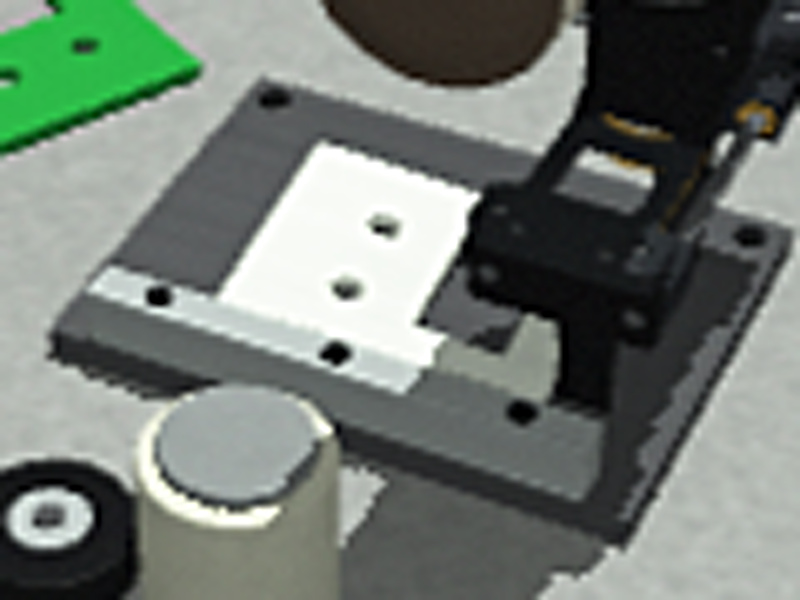

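jog_arm(
  series=[
    [[0,0,-0.005],[0,0,0],0.087],
    [[0,0,-0.004],[0,0,0],0.087],
    [[0,0,-0.002],[0,0,0],0.087],
    [[0,0,-0.002],[0,0,0],0.087],
    [[0,0,-0.002],[0,0,0],0.087],
    [[0,0,-0.002],[0,0,0],0.087],
    [[0,0,-0.002],[0,0,0],0.087],
    [[0,0,-0.002],[0,0,0],0.087],
    [[0,0,-0.002],[0,0,0],0.087],
  ],
)

```text
time_s: 16.62
tcp_pos: [0.4975, -0.1245, 0.003]
ee_rot: [[-0.08, -0.0, -0.997], [0.997, -0.0, -0.08], [-0.0, -1.0, 0.0]]
wrist_force: [-0.3, -0.4, 0.3]
gripper_width: 0.998
```

jog_arm(
  series=[
    [[0,0,-0.002],[0,0,0],0.087],
    [[0,0,-0.002],[0,0,0],0.087],
    [[0,0,0],[0,0,0],0.087],
  ],
)

```text
time_s: 17.0
tcp_pos: [0.5015, -0.1241, 0.0031]
ee_rot: [[-0.08, 0.0, -0.997], [0.997, 0.0, -0.08], [-0.0, -1.0, -0.0]]
wrist_force: [0.3, 0.1, 0.0]
gripper_width: 1.001
```

```bash
python3 f.py; python3 sv.py p7.png
```

```text
17.0 fix xy [-0.0663 -0.0084] z 0.0031 head 94.61 [0.3 0.1 0. ]
17.05 [ 0.5013 -0.1241  0.003 ] [-0.3 -0.4  0. ]
```

View pics/p7.png

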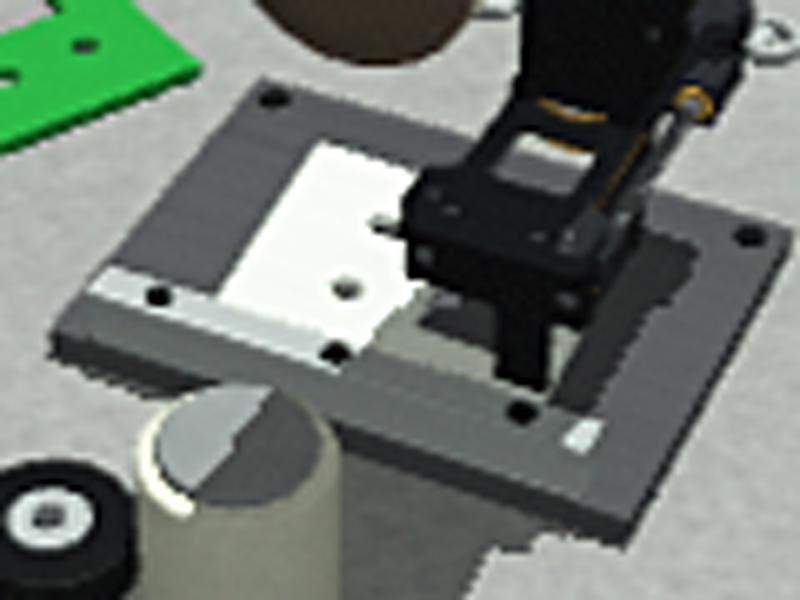

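The plate is still in the same place: hole 0 is at (347,288), as before. The open tips cleared the thin tail. I'll back off and feel down to the deck for contact this time.

jog_arm(
  series=[
    [[0,0,0.01],[0,0,0],0.087],
    [[0,0,0.018],[0,0,0],0.087],
    [[0,0.001,0],[0,0,0],0.087],
    [[0,0.001,0],[0,0,0],0.087],
    [[0,0.001,0],[0,0,0],0.087],
    [[0,0,0],[0,0,0],0.087],
  ],
)

```text
time_s: 17.8
tcp_pos: [0.4737, -0.1264, -0.0001]
ee_rot: [[-0.08, -0.0, -0.997], [0.997, -0.0, -0.08], [-0.0, -1.0, 0.0]]
wrist_force: [-0.1, 0.6, 0.4]
gripper_width: 0.997
```

jog_arm(
  series=[
    [[0,0.001,0],[0,0,0],0.087],
    [[0,0.001,0],[0,0,0],0.087],
    [[0,0,0],[0,0,0],0.087],
  ],
)

```text
time_s: 18.18
tcp_pos: [0.4733, -0.1264, -0.0021]
ee_rot: [[-0.08, -0.0, -0.997], [0.997, -0.0, -0.08], [0.0, -1.0, 0.0]]
wrist_force: [-0.4, -0.0, 0.2]
gripper_width: 0.998
```

jog_arm(
  series=[
    [[0,0.001,0],[0,0,0],0.087],
    [[0,0.001,0],[0,0,0],0.087],
    [[0,0,0],[0,0,0],0.087],
  ],
)

```text
time_s: 18.55
tcp_pos: [0.4733, -0.1264, -0.004]
ee_rot: [[-0.08, -0.0, -0.997], [0.997, -0.0, -0.08], [0.0, -1.0, 0.0]]
wrist_force: [0.7, -0.1, 1.2]
gripper_width: 0.999
```

jog_arm(
  series=[
    [[0,0.001,0],[0,0,0],0.087],
    [[0,0.001,0],[0,0,0],0.087],
    [[0,0,0],[0,0,0],0.087],
  ],
)

```text
time_s: 18.92
tcp_pos: [0.4733, -0.1264, -0.006]
ee_rot: [[-0.08, -0.0, -0.997], [0.997, -0.0, -0.08], [0.0, -1.0, 0.0]]
wrist_force: [0.2, 0.1, -0.4]
gripper_width: 1.0
```

jog_arm(
  series=[
    [[0,0.001,0],[0,0,0],0.087],
    [[0,0.001,0],[0,0,0],0.087],
    [[0,0,0],[0,0,0],0.087],
  ],
)

```text
time_s: 19.3
tcp_pos: [0.4734, -0.1264, -0.008]
ee_rot: [[-0.08, -0.0, -0.997], [0.997, -0.0, -0.08], [-0.0, -1.0, 0.0]]
wrist_force: [0.2, -0.5, -0.2]
gripper_width: 1.004
```

jog_arm(
  series=[
    [[0,0.001,0],[0,0,0],0.087],
    [[0,0.001,0],[0,0,0],0.087],
    [[0,0,0],[0,0,0],0.087],
  ],
)

```text
time_s: 19.68
tcp_pos: [0.4734, -0.1264, -0.01]
ee_rot: [[-0.08, -0.0, -0.997], [0.997, -0.0, -0.08], [0.0, -1.0, 0.0]]
wrist_force: [-0.3, -0.9, 0.4]
gripper_width: 1.003
```

jog_arm(
  series=[
    [[0,-0.05,0],[0,0,0],0.087],
    [[0.006,-0.01,0],[0,0,0],0.0],
    [[0,0,0],[0,0,0],0.0],
    [[0,0,0],[0,0,0],0.0],
    [[0,0,0],[0,0,0],0.0],
    [[0,0,0],[0,0,0],0.0],
    [[0,0,0],[0,0,0],0.0],
  ],
)

```text
time_s: 20.55
tcp_pos: [0.4727, -0.1205, 0.0496]
ee_rot: [[-0.08, -0.001, -0.997], [0.997, -0.0, -0.08], [0.0, -1.0, 0.001]]
wrist_force: [0.7, 0.0, -0.1]
gripper_width: 0.405
```

```bash
python3 f.py
cat > hole.py <<'E'
from h import *
import sys
b=capture('side');s=sense();np.save('last.npy',b)
g=cv2.resize(cv2.cvtColor(b[145:235,210:330],cv2.COLOR_RGB2GRAY),(800,600),interpolation=cv2.INTER_CUBIC)
r=g[240:330,235:400]; m=np.uint8(r<205)*255
n,l,st,ct=cv2.connectedComponentsWithStats(m)
for i in range(1,n):
    x,y,w,h,a=st[i]
    if 60<a<2500: print('blob',(ct[i]+[235,240]).round(1),w,h,a,'min',r[l==i].min())
E
python3 hole.py
```

```text
20.55 fix xy [-0.0947 -0.0024] z 0.0496 head 94.6 [ 0.7  0.  -0.1]
blob [241.1 250.3] 20 32 323 min 62
blob [346.6 289. ] 33 25 609 min 32
blob [256.7 323.2] 51 16 315 min 199
```

jog_arm(
  series=[
    [[0,0,0],[0,0,0],0.0],
    [[0,0,0],[0,0,0],0.0],
    [[0,0,0],[0,0,0],0.0],
    [[0,0,0],[0,0,0],0.0],
    [[0,0.015,0],[0,0,0],0.0],
    [[0,0.01,0],[0,0,0],0.0],
    [[0,0.003,0],[0,0,0],0.0],
    [[0,0,0],[0,0,0],0.0],
  ],
)

```text
time_s: 21.6
tcp_pos: [0.4729, -0.1204, 0.0219]
ee_rot: [[-0.08, -0.0, -0.997], [0.997, -0.0, -0.08], [-0.0, -1.0, 0.0]]
wrist_force: [0.4, 0.5, -1.5]
gripper_width: 0.001
```

jog_arm(
  series=[
    [[0,0.001,0],[0,0,0],0.0],
    [[0,0.001,0],[0,0,0],0.0],
    [[0,0,0],[0,0,0],0.0],
  ],
)

```text
time_s: 21.98
tcp_pos: [0.473, -0.1204, 0.0201]
ee_rot: [[-0.08, 0.0, -0.997], [0.997, 0.0, -0.08], [-0.0, -1.0, -0.0]]
wrist_force: [-0.8, -0.3, 0.3]
gripper_width: 0.005
```

jog_arm(
  series=[
    [[0,0.0015,-0.005],[0,0,0],0.0],
    [[0,0,-0.005],[0,0,0],0.0],
    [[0,0,-0.003],[0,0,0],0.0],
    [[0,0,-0.002],[0,0,0],0.0],
    [[0,0,-0.002],[0,0,0],0.0],
    [[0,0,-0.002],[0,0,0],0.0],
    [[0,0,-0.002],[0,0,0],0.0],
    [[0,0,-0.002],[0,0,0],0.0],
    [[0,0,0],[0,0,0],0.0],
  ],
)

```text
time_s: 23.1
tcp_pos: [0.496, -0.1186, 0.0186]
ee_rot: [[-0.08, 0.0, -0.997], [0.997, -0.0, -0.08], [-0.0, -1.0, -0.0]]
wrist_force: [-0.7, 0.4, -0.2]
gripper_width: 0.005
```

```bash
python3 f.py;python3 hole.py
```

```text
23.1 fix xy [-0.0713 -0.0024] z 0.0186 head 94.61 [-0.7  0.4 -0.2]
blob [241.1 250.5] 20 33 326 min 62
blob [346.7 288.9] 33 25 610 min 32
blob [255.5 323.2] 52 17 381 min 198
```

jog_arm(
  series=[
    [[0,0,-0.002],[0,0,0],0.0],
    [[0,0,-0.002],[0,0,0],0.0],
    [[0,0,0],[0,0,0],0.0],
  ],
)

```text
time_s: 23.52
tcp_pos: [0.5001, -0.1182, 0.0186]
ee_rot: [[-0.08, 0.0, -0.997], [0.997, 0.0, -0.08], [-0.0, -1.0, -0.0]]
wrist_force: [-0.8, 1.0, 0.2]
gripper_width: 0.007
```

```bash
python3 f.py;python3 hole.py; python3 sv.py p8.png
```

```text
23.525 fix xy [-0.0672 -0.0024] z 0.0186 head 94.61 [-0.8  1.   0.2]
blob [241.1 250.4] 20 32 324 min 61
blob [346.6 289. ] 33 25 610 min 32
blob [257.1 323.4] 51 17 362 min 199
blob [389.7 323.7] 26 16 253 min 126
23.625 [ 0.4998 -0.1182  0.0185] [-0.1 -0.5 -0.3]
```

View pics/p8.png

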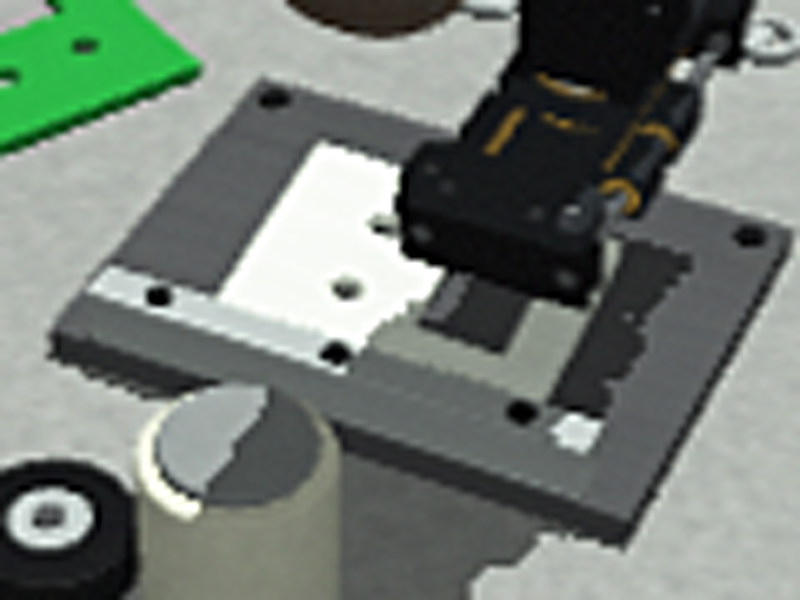

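Run:
```python
from h import *
C=cam('side');k=800/120
O=np.array([.5669,-.1104]);c,sn=np.cos(np.radians(4.65)),np.sin(np.radians(4.65));R=np.array([[c,-sn],[sn,c]])
for n,uv,z in[('tail lo',(550,398),.024),('tail hi',(608,290),.024),('hole0',(346.6,289),.037),('hole1',(384,225),.037),('+x-y',(320,143),.0385),('+x lo',(222,300),.0385),('deck -x+y',(625,525),.016),('deck+x-y',(262,80),.016)]:
    P=ray(C,np.array(uv)/k+[210,145]-.5,z);print(n,((P[:2]-O)@R).round(4))
t=sense()['tcp_pos']
for d in((0,0,0),):
    print('tcp px',(proj(C,t)[0]+.5-[210,145])*k)
# edge profile along a row of last image
b=np.load('last.npy');g=cv2.resize(cv2.cvtColor(b[145:235,210:330],cv2.COLOR_RGB2GRAY),(800,600),interpolation=cv2.INTER_CUBIC)
for y in(320,340,360,380):print(y,g[y,500:640:7].tolist())
```

```text
tail lo [-0.0758  0.0365]
tail hi [-0.0721 -0.0363]
hole0 [0.0204 0.0251]
hole1 [ 0.0242 -0.0199]
+x-y [ 0.073  -0.0579]
+x lo [0.0627 0.0555]
deck -x+y [-0.1264  0.0827]
deck+x-y [ 0.1315 -0.1163]
tcp px [566.44277468 344.72921497]
320 [45, 40, 38, 86, 147, 146, 142, 143, 143, 145, 149, 156, 135, 61, 35, 45, 47, 47, 46, 40]
340 [35, 52, 123, 150, 145, 144, 142, 140, 141, 144, 145, 105, 34, 42, 45, 45, 45, 45, 45, 40]
360 [142, 144, 144, 142, 139, 141, 141, 143, 148, 135, 57, 36, 44, 46, 46, 47, 46, 44, 44, 68]
380 [153, 152, 146, 145, 147, 147, 149, 147, 102, 33, 43, 45, 46, 44, 46, 66, 79, 73, 91, 101]
```

The projected TCP (566,345) shows bare plate where the fingertip should be, so the real tips are above the reported TCP even when shut. I'll back off and touch the deck to calibrate the height.

jog_arm(
  series=[
    [[0,0,0.014],[0,0,0],0.0],
    [[0,0,0.014],[0,0,0],0.0],
    [[0,0.002,0],[0,0,0],0.0],
    [[0,0.002,0],[0,0,0],0.0],
    [[0,0.001,0],[0,0,0],0.0],
    [[0,0,0],[0,0,0],0.0],
  ],
)

```text
time_s: 24.38
tcp_pos: [0.4722, -0.1204, 0.0134]
ee_rot: [[-0.08, -0.0, -0.997], [0.997, -0.0, -0.08], [-0.0, -1.0, 0.0]]
wrist_force: [-0.9, 0.4, -0.5]
gripper_width: 0.006
```

jog_arm(
  series=[
    [[0,0.001,0],[0,0,0],0.0],
    [[0,0.001,0],[0,0,0],0.0],
  ],
)

```text
time_s: 24.62
tcp_pos: [0.472, -0.1205, 0.0115]
ee_rot: [[-0.08, -0.0, -0.997], [0.997, 0.0, -0.08], [0.0, -1.0, 0.0]]
wrist_force: [-0.2, -0.7, 1.3]
gripper_width: 0.008
```

jog_arm(
  series=[
    [[0,0.001,0],[0,0,0],0.0],
    [[0,0.001,0],[0,0,0],0.0],
  ],
)

```text
time_s: 24.88
tcp_pos: [0.4719, -0.1205, 0.0095]
ee_rot: [[-0.08, -0.0, -0.997], [0.997, -0.0, -0.08], [0.0, -1.0, 0.0]]
wrist_force: [-1.2, 0.6, -0.1]
gripper_width: 0.008
```

jog_arm(
  series=[
    [[0,0.001,0],[0,0,0],0.0],
    [[0,0.001,0],[0,0,0],0.0],
  ],
)

```text
time_s: 25.12
tcp_pos: [0.4719, -0.1205, 0.0075]
ee_rot: [[-0.08, 0.0, -0.997], [0.997, -0.0, -0.08], [-0.0, -1.0, -0.0]]
wrist_force: [-0.6, 0.1, 0.2]
gripper_width: 0.006
```

jog_arm(
  series=[
    [[0,0.001,0],[0,0,0],0.0],
    [[0,0.001,0],[0,0,0],0.0],
  ],
)

```text
time_s: 25.38
tcp_pos: [0.4719, -0.1205, 0.0055]
ee_rot: [[-0.08, -0.0, -0.997], [0.997, -0.0, -0.08], [-0.0, -1.0, 0.0]]
wrist_force: [-0.0, 0.4, 0.9]
gripper_width: 0.007
```

jog_arm(
  series=[
    [[0,0.001,0],[0,0,0],0.0],
    [[0,0.001,0],[0,0,0],0.0],
  ],
)

```text
time_s: 25.62
tcp_pos: [0.4719, -0.1205, 0.0035]
ee_rot: [[-0.08, 0.0, -0.997], [0.997, 0.0, -0.08], [0.0, -1.0, -0.0]]
wrist_force: [-0.0, 0.2, -1.0]
gripper_width: 0.007
```

jog_arm(
  series=[
    [[0,0.001,0],[0,0,0],0.0],
    [[0,0.001,0],[0,0,0],0.0],
  ],
)

```text
time_s: 25.88
tcp_pos: [0.4719, -0.1205, 0.0015]
ee_rot: [[-0.08, 0.0, -0.997], [0.997, 0.0, -0.08], [0.0, -1.0, -0.0]]
wrist_force: [-0.3, 0.1, 0.4]
gripper_width: 0.007
```

jog_arm(
  series=[
    [[0,0.001,0],[0,0,0],0.0],
    [[0,0.001,0],[0,0,0],0.0],
  ],
)

```text
time_s: 26.12
tcp_pos: [0.4719, -0.1205, -0.0005]
ee_rot: [[-0.08, 0.0, -0.997], [0.997, 0.0, -0.08], [0.0, -1.0, -0.0]]
wrist_force: [-0.9, 0.6, -0.3]
gripper_width: 0.007
```

Run:
```python
from h import *
b=capture('side');w=capture('wrist');C=cam('side');s=sense()
v=cv2.resize(b[125:225,230:330],(500,500),interpolation=cv2.INTER_CUBIC)
t=s['tcp_pos'];Y=s['ee_rot'][:,1]
for i in range(5):
    u=(proj(C,t-Y*.01*i)[0]+.5-[230,125])*5;cv2.circle(v,tuple(int(q) for q in u),3,(255,0,0),-1)
v2=cv2.resize(w,(300,225)); o=np.zeros((500,800,3),np.uint8);o[:,:500]=v;o[:225,500:]=v2
w2=cv2.resize(w[180:330,150:360],(300,214));o[240:454,500:]=w2
save('p9.png',o)
```

```text
(no output)
```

View pics/p9.png

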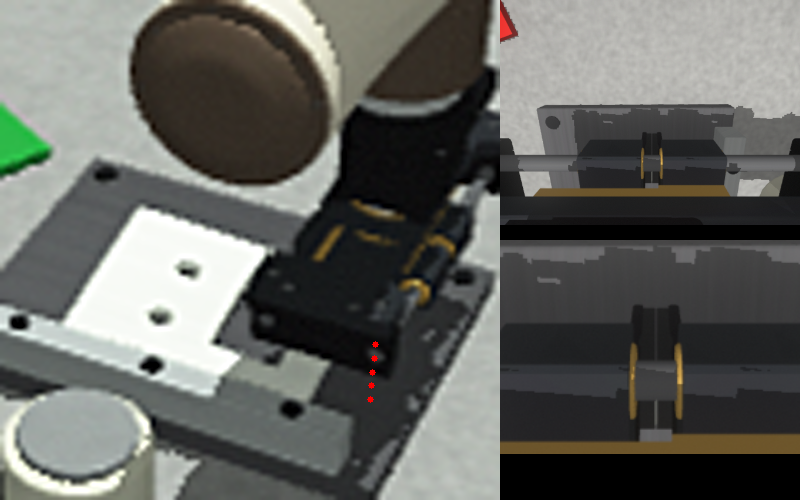

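Run:
```python
from h import *
C=cam('side');s=sense();t=s['tcp_pos'];E=s['ee_rot']
for h in(.06,.07,.08,.09,.1,.11):
    print(h,[((proj(C,t+E@[.095,-h,z])[0]+.5-[230,125])*5).round(0).tolist() for z in(-.0375,.0375)])
O=np.array([.5669,-.1104]);a=np.radians(4.65);c,sn=np.cos(a),np.sin(a);R=np.array([[c,-sn],[sn,c]])
print('deck corner -x-y, fence end',[((proj(C,np.r_[O+R@p[:2],p[2]])[0]+.5-[230,125])*5).round(0).tolist() for p in(np.array([-.13,-.12,.016]),np.array([-.11,.0605,.044]))])
```

```text
0.06 [[242.0, 404.0], [380.0, 449.0]]
0.07 [[242.0, 389.0], [382.0, 434.0]]
0.08 [[243.0, 375.0], [383.0, 420.0]]
0.09 [[244.0, 360.0], [385.0, 405.0]]
0.1 [[244.0, 345.0], [386.0, 389.0]]
0.11 [[245.0, 330.0], [388.0, 374.0]]
deck corner -x-y, fence end [[502.0, 272.0], [358.0, 418.0]]
```

The body's lower corners sit about 38 mm higher than the sheet says, so the real tips should be about 33–37 mm above the reported TCP. I'll keep feeling down.

jog_arm(
  series=[
    [[0,0.003,0],[0,0,0],0.0],
    [[0,0.003,0],[0,0,0],0.0],
    [[0,0.002,0],[0,0,0],0.0],
    [[0,0.001,0],[0,0,0],0.0],
  ],
)

```text
time_s: 26.72
tcp_pos: [0.4718, -0.1205, -0.0097]
ee_rot: [[-0.08, -0.0, -0.997], [0.997, -0.0, -0.08], [-0.0, -1.0, 0.0]]
wrist_force: [0.8, 0.4, -0.6]
gripper_width: 0.004
```

jog_arm(
  series=[
    [[0,0.001,0],[0,0,0],0.0],
    [[0,0.001,0],[0,0,0],0.0],
  ],
)

```text
time_s: 26.98
tcp_pos: [0.472, -0.1205, -0.0101]
ee_rot: [[-0.081, -0.0, -0.997], [0.997, -0.0, -0.081], [-0.0, -1.0, 0.0]]
wrist_force: [-5.0, 3.1, 17.8]
gripper_width: 0.004
```

jog_arm(
  series=[
    [[0,0.001,0],[0,0,0],0.0],
    [[0,0.001,0],[0,0,0],0.0],
  ],
)

```text
time_s: 27.22
tcp_pos: [0.472, -0.1205, -0.0103]
ee_rot: [[-0.082, -0.0, -0.997], [0.997, -0.001, -0.082], [-0.001, -1.0, 0.0]]
wrist_force: [-8.3, 4.2, 33.6]
gripper_width: 0.007
```

jog_arm(
  series=[
    [[0,0.001,0],[0,0,0],0.0],
    [[0,0.001,0],[0,0,0],0.0],
  ],
)

```text
time_s: 27.48
tcp_pos: [0.472, -0.1205, -0.0103]
ee_rot: [[-0.083, 0.0, -0.997], [0.997, -0.001, -0.083], [-0.001, -1.0, -0.0]]
wrist_force: [-14.0, 6.6, 49.0]
gripper_width: 0.01
```

Deck contact is at TCP z = -0.010, so the tips are 26 mm above the reported TCP. I'll lift to about 3 mm above the deck and push.

jog_arm(
  series=[
    [[0,-0.005,0],[0,0,0],0.0],
    [[0,-0.0035,0],[0,0,0],0.0],
    [[0,0,0],[0,0,0],0.0],
  ],
)

```text
time_s: 27.85
tcp_pos: [0.472, -0.1205, -0.0071]
ee_rot: [[-0.08, -0.0, -0.997], [0.997, 0.0, -0.08], [0.0, -1.0, 0.0]]
wrist_force: [0.7, -1.2, 0.5]
gripper_width: 0.005
```

```bash
python3 f.py
```

```text
27.85 fix xy [-0.0955 -0.0024] z -0.0071 head 94.6 [ 0.7 -1.2  0.5]
```

jog_arm(
  series=[
    [[0,0,-0.005],[0,0,0],0.0],
    [[0,0,-0.004],[0,0,0],0.0],
    [[0,0,-0.003],[0,0,0],0.0],
    [[0,0,-0.002],[0,0,0],0.0],
    [[0,0,-0.002],[0,0,0],0.0],
    [[0,0,-0.002],[0,0,0],0.0],
    [[0,0,-0.002],[0,0,0],0.0],
    [[0,0,-0.002],[0,0,0],0.0],
    [[0,0,-0.002],[0,0,0],0.0],
    [[0,0,0],[0,0,0],0.0],
  ],
)

```text
time_s: 29.1
tcp_pos: [0.4965, -0.1185, -0.0068]
ee_rot: [[-0.08, 0.001, -0.997], [0.997, -0.0, -0.08], [-0.0, -1.0, -0.001]]
wrist_force: [-0.9, -0.4, -0.7]
gripper_width: 0.006
```

```bash
python3 f.py;python3 hole.py
```

```text
29.1 fix xy [-0.0708 -0.0024] z -0.0068 head 94.61 [-0.9 -0.4 -0.7]
blob [319.9 275.5] 33 24 625 min 30
blob [393.5 305.5] 16 32 281 min 15
blob [255.9 323.4] 51 18 411 min 199
```

jog_arm(
  series=[
    [[0,0,-0.002],[0,0,0],0.0],
    [[0,0,-0.002],[0,0,0],0.0],
    [[0,0,-0.002],[0,0,0],0.0],
    [[0,0,-0.001],[0,0,0],0.0],
    [[0,0,0],[0,0,0],0.0],
  ],
)

```text
time_s: 29.78
tcp_pos: [0.5036, -0.1179, -0.0068]
ee_rot: [[-0.08, 0.001, -0.997], [0.997, 0.0, -0.08], [-0.0, -1.0, -0.001]]
wrist_force: [-0.7, -0.2, -0.8]
gripper_width: 0.005
```

```bash
python3 f.py;python3 hole.py
```

```text
29.775 fix xy [-0.0637 -0.0024] z -0.0068 head 94.62 [-0.7 -0.2 -0.8]
blob [389.  288.8] 30 90 1727 min 0
blob [303.5 270.5] 34 23 639 min 0
blob [256.7 323.4] 52 18 424 min 197
```

jog_arm(
  series=[
    [[0,0,-0.001],[0,0,0],0.0],
    [[0,0,-0.001],[0,0,0],0.0],
    [[0,0,0],[0,0,0],0.0],
  ],
)

```text
time_s: 30.2
tcp_pos: [0.505, -0.1178, -0.0069]
ee_rot: [[-0.08, 0.0, -0.997], [0.997, 0.0, -0.08], [-0.0, -1.0, -0.0]]
wrist_force: [-0.8, -0.0, 0.2]
gripper_width: 0.001
```

jog_arm(
  series=[
    [[0,0,-0.001],[0,0,0],0.0],
    [[0,0,0],[0,0,0],0.0],
  ],
)

```text
time_s: 30.45
tcp_pos: [0.5065, -0.1177, -0.0068]
ee_rot: [[-0.08, 0.001, -0.997], [0.997, -0.0, -0.08], [-0.0, -1.0, -0.001]]
wrist_force: [-0.1, 0.6, -0.5]
gripper_width: 0.005
```

jog_arm(
  series=[
    [[0,0,-0.001],[0,0,0],0.0],
    [[0,0,0],[0,0,0],0.0],
  ],
)

```text
time_s: 30.7
tcp_pos: [0.5067, -0.1177, -0.0069]
ee_rot: [[-0.08, -0.0, -0.997], [0.997, -0.0, -0.08], [0.0, -1.0, 0.0]]
wrist_force: [-0.2, -0.6, 0.5]
gripper_width: 0.007
```

```bash
python3 f.py;python3 hole.py
```

```text
30.7 fix xy [-0.0606 -0.0024] z -0.0069 head 94.6 [-0.2 -0.6  0.5]
blob [385.6 287.8] 40 90 2371 min 0
blob [295.7 290.5] 32 21 506 min 85
blob [256.1 323.3] 52 18 378 min 200
```

Hole 0 dropped about 21 px with no sideways jump, so the plate looks to have fallen onto the pins. Backing off and clearing the arm.

jog_arm(
  series=[
    [[0,0,0.006],[0,0,0],0.0],
    [[0,0,0.015],[0,0,0],0.0],
    [[0,-0.05,0.005],[0,0,0],0.0],
    [[0,-0.06,0],[0,0,0],0.0],
    [[-0.06,0,0],[0,0,0],0.0],
    [[-0.06,0,0],[0,0,0],0.0],
    [[-0.06,0,0],[0,0,0],0.0],
    [[-0.06,0,0],[0,0,0],0.0],
    [[-0.06,0,0],[0,0,0],0.0],
    [[0,0,0],[0,0,0],0.0],
  ],
)

```text
time_s: 32.0
tcp_pos: [0.5034, -0.422, 0.1017]
ee_rot: [[-0.075, -0.001, -0.997], [0.997, 0.0, -0.075], [0.0, -1.0, 0.001]]
wrist_force: [-0.9, 0.9, -0.6]
gripper_width: 0.005
```

```bash
cat > fin.py <<'E'
from h import *
O=np.array([.5669,-.1104]);a=np.radians(4.65);c,sn=np.cos(a),np.sin(a);R=np.array([[c,-sn],[sn,c]])
print(sense()['time_s'],sense()['tcp_pos'].round(3),sense()['wrist_force'].round(1))
for n,box in(('top',(235,140,335,245)),('side',(205,140,335,240))):
    b=capture(n);C=cam(n);save('fin_'+n+'.png',b)
    x0,y0,x1,y1=box;g=cv2.resize(cv2.cvtColor(b[y0:y1,x0:x1],cv2.COLOR_RGB2GRAY),None,fx=6,fy=6,interpolation=cv2.INTER_CUBIC)
    m=np.uint8(g>220)*255;cs,h=cv2.findContours(m,cv2.RETR_CCOMP,cv2.CHAIN_APPROX_NONE)
    i=max(range(len(cs)),key=lambda i:cv2.contourArea(cs[i]))
    F=lambda u,z:((ray(C,np.array(u)/6+[x0,y0]-.42,z)[:2]-O)@R*1000).round(1).tolist()
    print(n,'plate area',cv2.contourArea(cs[i]),'corners',[F(p,.024) for p in cv2.approxPolyDP(cs[i],12,True)[:,0]])
    for j in range(len(cs)):
        if h[0][j][3]==i and cv2.contourArea(cs[j])>40:
            M=cv2.moments(cs[j]);print(' hole',F((M['m10']/M['m00'],M['m01']/M['m00']),.024),'area',M['m00'])
E
python3 fin.py
```

```text
32.0 [ 0.503 -0.422  0.102] [-0.9  0.9 -0.6]
top plate area 38913.0 corners [[88.8, -55.6], [84.1, 54.9], [-51.1, 48.8], [-46.3, -15.8], [-36.6, -25.7], [-28.6, -23.1], [-32.3, 24.1], [12.4, 29.3], [17.6, -34.2], [-15.1, -40.6], [4.0, -55.3], [32.0, -44.7], [60.8, -58.0]]
 hole [43.9, 20.7] area 1310.5
 hole [46.1, -23.3] area 1236.5
side plate area 28061.0 corners [[91.0, 42.8], [-45.8, 41.8], [-46.6, -13.2], [-24.1, -32.9], [-26.9, 24.6], [13.3, 27.2], [18.8, -33.6], [-17.9, -38.9], [9.6, -57.7], [17.9, -43.3], [89.8, -60.2]]
 hole [45.8, 21.2] area 588.0
 hole [48.8, -22.6] area 543.0
```

```bash
cat > ang.py <<'E'
from h import *
T=cam('top');S=cam('side')
a=cv2.cvtColor(cv2.imread('pics/fin_top.png'),cv2.COLOR_BGR2GRAY);g=cv2.resize(a[140:245,235:335],None,fx=6,fy=6,interpolation=cv2.INTER_CUBIC)
px=lambda u:np.array(u)/6+[235,140]-.42
P=lambda u,z:ray(T,px(u),z)
def ang(v):return np.degrees(np.arctan2(v[1],v[0])).round(2)
def blob(x,y,r=16,inv=False):
    w=g[y-r:y+r,x-r:x+r].astype(float);w=np.clip(np.percentile(w,60)-w-25,0,None);yy,xx=np.mgrid[y-r:y+r,x-r:x+r];return (w*xx).sum()/w.sum(),(w*yy).sum()/w.sum()
s=[P(blob(x+30,y),.044) for x,y in((81,165),(99,321),(117,482))]
print('fence screws yaw',ang(s[0]-s[2]),ang(s[0]-s[1]),ang(s[1]-s[2]))
d=[P(blob(x+30,y),.016) for x,y in((407,70),(463,512))];print('deck screws yaw',ang(d[0]-d[1]))
# plate: edge lines by sub-pixel crossing, top face .024
def line(pts):
    vx,vy,x,y=cv2.fitLine(np.float32(pts),cv2.DIST_HUBER,0,.01,.01).ravel();return np.array([vx,vy]),(x,y)
m=g>200
def crossing(r,axis):
    v=m[r] if axis==0 else m[:,r];return np.flatnonzero(v)
ex=[(np.flatnonzero(m[:,x])[0],x) for x in range(190,380,10) if m[:,x].any()]
L=np.array([P((x,y),.024)[:2] for y,x in ex]);v,_=line(L);print('+x edge yaw',(ang(v)%180)-90, 'n',len(ex))
r=[]
for y in range(150,420,10):
    q=np.flatnonzero(m[y,160:400]);
    if len(q):r.append((q[0]+160,y))
L2=np.array([P(u,.024)[:2] for u in r]);v,_=line(L2);print('+y edge yaw',ang(v if v[0]>0 else -v),r[:3],r[-3:])
# triangulate holes
def holes(n,box,):
    x0,y0,x1,y1=box;b=cv2.cvtColor(cv2.imread(f'pics/fin_{n}.png'),cv2.COLOR_BGR2GRAY);G=cv2.resize(b[y0:y1,x0:x1],None,fx=6,fy=6,interpolation=cv2.INTER_CUBIC)
    cs,h=cv2.findContours(np.uint8(G>220)*255,cv2.RETR_CCOMP,cv2.CHAIN_APPROX_NONE);i=max(range(len(cs)),key=lambda i:cv2.contourArea(cs[i]));o=[]
    for j in range(len(cs)):
        if h[0][j][3]==i and 40<cv2.contourArea(cs[j])<2000:
            M=cv2.moments(cs[j]);o.append(np.array([M['m10']/M['m00'],M['m01']/M['m00']])/6+[x0,y0]-.42)
    return o
ht,hs=holes('top',(235,140,335,245)),holes('side',(205,140,335,240))
H=[]
for k in range(2):
    X=cv2.triangulatePoints(T[0]@np.c_[T[1],T[2]],S[0]@np.c_[S[1],S[2]],ht[k],hs[k]).ravel();X=X[:3]/X[3];H.append(X);print('hole',X.round(4))
dd=H[0]-H[1];print('hole dist',np.linalg.norm(dd).round(4),'yaw stereo',ang(dd)-90)
for z in(.024,): 
    q=ray(T,ht[0],z)-ray(T,ht[1],z);print('top-only yaw',ang(q)-90); q=ray(S,hs[0],z)-ray(S,hs[1],z);print('side-only yaw',ang(q)-90)
E
python3 ang.py
```

```text
fence screws yaw 4.93 4.94 4.92
deck screws yaw nan
+x edge yaw 8.150002 n 19
+y edge yaw 0.79 [(np.int64(186), 150), (np.int64(160), 160), (np.int64(160), 170)] [(np.int64(172), 390), (np.int64(175), 400), (np.int64(177), 410)]
hole [ 0.6099 -0.0857  0.0242]
hole [ 0.6162 -0.1291  0.0242]
hole dist 0.0439 yaw stereo 8.159999999999997
top-only yaw 7.569999999999993
side-only yaw 8.590000000000003ang.py:8: RuntimeWarning: invalid value encountered in scalar divide
  w=g[y-r:y+r,x-r:x+r].astype(float);w=np.clip(np.percentile(w,60)-w-25,0,None);yy,xx=np.mgrid[y-r:y+r,x-r:x+r];return (w*xx).sum()/w.sum(),(w*yy).sum()/w.sum()
```

Both holes triangulate at 24.2 mm (deck plus plate thickness), so the plate is flat on the deck with both pins in. It sits about 3° off the fence within the hole clearance, though. There's time for one light push on the -y side near the tail to square it against the fence.

jog_arm(
  series=[
    [[0.052,0,-0.014],[0,0,0],0.0],
    [[0.052,0,-0.014],[0,0,0],0.0],
    [[0.052,0,-0.014],[0,0,0],0.0],
    [[0.052,0,-0.014],[0,0,0],0.0],
    [[0,0,0],[0,0,0],0.0],
    [[0,0,0],[0,0,0],0.0],
  ],
)

```text
time_s: 32.85
tcp_pos: [0.5437, -0.2057, 0.1034]
ee_rot: [[-0.083, 0.0, -0.997], [0.997, 0.0, -0.083], [0.0, -1.0, -0.0]]
wrist_force: [0.1, -0.5, 0.2]
gripper_width: 0.009
```

```bash
python3 f.py
```

```text
32.85 fix xy [-0.0309 -0.0931] z 0.1034 head 94.74 [ 0.1 -0.5  0.2]
```

jog_arm(
  series=[
    [[-0.004,0.05,0],[0,0,0],0.0],
    [[0,0.045,0],[0,0,0],0.0],
    [[0,0.012,0],[0,0,0],0.0],
    [[0,0.003,0],[0,0,0],0.0],
    [[0,0,0],[0,0,0],0.0],
  ],
)

```text
time_s: 33.48
tcp_pos: [0.5457, -0.2115, -0.0054]
ee_rot: [[-0.08, 0.003, -0.997], [0.997, -0.001, -0.08], [-0.001, -1.0, -0.003]]
wrist_force: [-0.2, -0.3, -0.1]
gripper_width: 0.009
```

jog_arm(
  series=[
    [[0.004,0,0],[0,0,0],0.0],
    [[0.004,0,0],[0,0,0],0.0],
    [[0.003,0,0],[0,0,0],0.0],
    [[0.002,0,0],[0,0,0],0.0],
    [[0.002,0,0],[0,0,0],0.0],
    [[0,0,0],[0,0,0],0.0],
  ],
)

```text
time_s: 34.22
tcp_pos: [0.5432, -0.1959, -0.007]
ee_rot: [[-0.081, -0.0, -0.997], [0.997, 0.0, -0.081], [0.0, -1.0, 0.0]]
wrist_force: [0.8, 0.9, 0.7]
gripper_width: 0.001
```

```bash
python3 f.py
```

```text
34.225 fix xy [-0.0305 -0.0833] z -0.007 head 94.62 [0.8 0.9 0.7]
```

Now 1 mm steps until the fence pushes back.

jog_arm(
  series=[
    [[0.0015,0,0],[0,0,0],0.0],
    [[0.0015,0,0],[0,0,0],0.0],
    [[0.001,0,0],[0,0,0],0.0],
    [[0.001,0,0],[0,0,0],0.0],
    [[0,0,0],[0,0,0],0.0],
  ],
)

```text
time_s: 34.85
tcp_pos: [0.5428, -0.191, -0.0069]
ee_rot: [[-0.08, 0.0, -0.997], [0.997, 0.0, -0.08], [0.0, -1.0, -0.0]]
wrist_force: [-0.2, 0.6, -0.3]
gripper_width: 0.003
```

jog_arm(
  series=[
    [[0.001,0,0],[0,0,0],0.0],
    [[0.001,0,0],[0,0,0],0.0],
  ],
)

```text
time_s: 35.1
tcp_pos: [0.5427, -0.189, -0.0069]
ee_rot: [[-0.08, 0.0, -0.997], [0.997, -0.0, -0.08], [-0.0, -1.0, -0.0]]
wrist_force: [0.1, -0.4, -0.1]
gripper_width: 0.006
```

jog_arm(
  series=[
    [[0.001,0,0],[0,0,0],0.0],
    [[0,0,0],[0,0,0],0.0],
  ],
)

```text
time_s: 35.35
tcp_pos: [0.5426, -0.188, -0.0069]
ee_rot: [[-0.08, 0.0, -0.997], [0.997, 0.0, -0.08], [0.0, -1.0, -0.0]]
wrist_force: [0.0, 0.5, 0.5]
gripper_width: 0.003
```

jog_arm(
  series=[
    [[0.001,0,0],[0,0,0],0.0],
    [[0,0,0],[0,0,0],0.0],
  ],
)

```text
time_s: 35.6
tcp_pos: [0.5424, -0.1871, -0.0069]
ee_rot: [[-0.08, -0.0, -0.997], [0.997, -0.0, -0.08], [-0.0, -1.0, 0.0]]
wrist_force: [-0.1, -1.8, 0.8]
gripper_width: 0.004
```

jog_arm(
  series=[
    [[0.001,0,0],[0,0,0],0.0],
    [[0,0,0],[0,0,0],0.0],
  ],
)

```text
time_s: 35.85
tcp_pos: [0.5421, -0.1861, -0.007]
ee_rot: [[-0.08, -0.001, -0.997], [0.997, -0.0, -0.08], [-0.0, -1.0, 0.001]]
wrist_force: [-0.9, -2.0, 0.8]
gripper_width: 0.004
```

jog_arm(
  series=[
    [[0.001,0,0],[0,0,0],0.0],
    [[0,0,0],[0,0,0],0.0],
  ],
)

```text
time_s: 36.1
tcp_pos: [0.542, -0.1851, -0.007]
ee_rot: [[-0.08, -0.001, -0.997], [0.997, -0.0, -0.08], [0.0, -1.0, 0.001]]
wrist_force: [-1.8, -2.7, -0.5]
gripper_width: 0.005
```

jog_arm(
  series=[
    [[0.001,0,0],[0,0,0],0.0],
    [[0,0,0],[0,0,0],0.0],
  ],
)

```text
time_s: 36.35
tcp_pos: [0.5421, -0.184, -0.007]
ee_rot: [[-0.08, -0.0, -0.997], [0.997, 0.0, -0.08], [0.0, -1.0, 0.0]]
wrist_force: [-1.4, -1.8, 0.8]
gripper_width: 0.007
```

jog_arm(
  series=[
    [[0.001,0,0],[0,0,0],0.0],
    [[0,0,0],[0,0,0],0.0],
  ],
)

```text
time_s: 36.6
tcp_pos: [0.5422, -0.1829, -0.007]
ee_rot: [[-0.08, -0.0, -0.997], [0.997, 0.0, -0.08], [0.0, -1.0, -0.0]]
wrist_force: [-0.4, -2.6, -0.5]
gripper_width: 0.005
```

jog_arm(
  series=[
    [[0.001,0,0],[0,0,0],0.0],
    [[0,0,0],[0,0,0],0.0],
  ],
)

```text
time_s: 36.85
tcp_pos: [0.5423, -0.1819, -0.007]
ee_rot: [[-0.08, 0.0, -0.997], [0.997, 0.0, -0.08], [0.0, -1.0, -0.0]]
wrist_force: [-0.7, -0.9, -0.7]
gripper_width: 0.008
```

```bash
python3 f.py
python3 - <<'E'
from h import *
C=cam('side');b=capture('side');cv2.imwrite('pics/fin_side.png',b[...,::-1])
x0,y0,x1,y1=205,140,335,240;G=cv2.resize(cv2.cvtColor(b[y0:y1,x0:x1],cv2.COLOR_RGB2GRAY),None,fx=6,fy=6,interpolation=cv2.INTER_CUBIC)
for th in(220,120):
    cs,h=cv2.findContours(np.uint8(G>th)*255,cv2.RETR_CCOMP,cv2.CHAIN_APPROX_NONE)
    o=[]
    for j in range(len(cs)):
        A=cv2.contourArea(cs[j])
        if h[0][j][3]>=0 and 150<A<2000:
            M=cv2.moments(cs[j]);p=ray(C,np.array([M['m10']/A,M['m01']/A])/6+[x0,y0]-.42,.024);o.append(p);print(th,p.round(4),A)
    for i in range(len(o)):
        for k in range(i):
            d=o[k]-o[i]
            if .03<np.linalg.norm(d)<.06:print('yaw',np.degrees(np.arctan2(d[1],d[0])).round(2)%180-90,np.linalg.norm(d).round(4))
E
```

```text
36.85 fix xy [-0.0303 -0.0692] z -0.007 head 94.61 [-0.7 -0.9 -0.7]
220 [ 0.618  -0.1268  0.024 ] 498.5
120 [0.6232 0.0792 0.024 ] 472.0
120 [ 0.5114 -0.3629  0.024 ] 194.0
120 [ 0.494  -0.0663  0.024 ] 542.0
120 [ 0.6583 -0.0528  0.024 ] 432.0
120 [ 0.8066 -0.1488  0.024 ] 519.0
120 [ 0.7878 -0.1873  0.024 ] 496.5
yaw -26.130000000000003 0.0428
```

jog_arm(
  series=[
    [[0.001,0,0],[0,0,0],0.0],
    [[0,0,0],[0,0,0],0.0],
  ],
)

```text
time_s: 37.15
tcp_pos: [0.5422, -0.1809, -0.0069]
ee_rot: [[-0.08, 0.0, -0.997], [0.997, 0.0, -0.08], [0.0, -1.0, -0.0]]
wrist_force: [-0.2, -1.0, -0.1]
gripper_width: 0.009
```

jog_arm(
  series=[
    [[0.001,0,0],[0,0,0],0.0],
    [[0,0,0],[0,0,0],0.0],
  ],
)

```text
time_s: 37.4
tcp_pos: [0.5419, -0.18, -0.0069]
ee_rot: [[-0.08, 0.0, -0.997], [0.997, 0.0, -0.08], [0.0, -1.0, -0.0]]
wrist_force: [-1.7, -0.9, -0.2]
gripper_width: 0.005
```

jog_arm(
  series=[
    [[-0.015,0,0],[0,0,0],0.0],
    [[-0.01,-0.05,0],[0,0,0],0.0],
    [[0,-0.06,0],[0,0,0],0.0],
    [[-0.06,0,0],[0,0,0],0.0],
    [[-0.06,0,0],[0,0,0],0.0],
    [[-0.06,0,0],[0,0,0],0.0],
    [[-0.06,0,0.03],[0,0,0],0.0],
    [[0,0,0],[0,0,0],0.0],
  ],
)

```text
time_s: 38.4
tcp_pos: [0.5327, -0.4471, 0.1022]
ee_rot: [[-0.074, -0.0, -0.997], [0.997, -0.0, -0.074], [-0.0, -1.0, 0.0]]
wrist_force: [-0.1, 1.1, -0.3]
gripper_width: 0.007
```

```bash
python3 fin.py; python3 ang.py 2>/dev/null
```

```text
38.4 [ 0.533 -0.447  0.102] [-0.1  1.1 -0.3]
top plate area 55086.5 corners [[88.8, -55.6], [87.3, 55.5], [-44.0, 58.7], [-43.6, -24.4], [-0.3, -56.8]]
 hole [-4.8, 0.8] area 11924.0
 hole [47.3, 23.2] area 1288.0
 hole [47.3, -20.9] area 1234.0
side plate area 37662.0 corners [[94.3, 39.6], [-43.4, 40.7], [-44.6, -19.3], [4.2, -58.6], [92.1, -59.1]]
 hole [49.5, 23.8] area 548.5
 hole [-2.4, 1.6] area 7817.0
 hole [50.1, -20.1] area 499.5
fence screws yaw 4.93 5.01 4.85
deck screws yaw nan
+x edge yaw 5.25 n 19
+y edge yaw -1.66 [(np.int64(160), 150), (np.int64(160), 160), (np.int64(160), 170)] [(np.int64(160), 390), (np.int64(160), 400), (np.int64(160), 410)]
hole [ 0.6133 -0.0829  0.0242]
hole [ 0.6172 -0.1266  0.0242]
hole dist 0.0439 yaw stereo 5.079999999999998
top-only yaw 4.640000000000001
side-only yaw 5.439999999999998
```

The plate is now square (hole-line yaw 5.1° against the fence's 4.9°), and both holes are still at 24.2 mm. I'll check that the bystanders haven't moved, then hand in.

Run:
```python
from h import *
a=np.load('top0.npy').astype(int);b=cv2.imread('pics/fin_top.png')[...,::-1].astype(int)
a,b=[cv2.cvtColor(np.uint8(q),cv2.COLOR_RGB2GRAY).astype(np.float32) for q in(a,b)]
s0=np.load('side0.npy');s1=cv2.imread('pics/fin_side.png')[...,::-1]
s0,s1=[cv2.cvtColor(np.uint8(q),cv2.COLOR_RGB2GRAY).astype(np.float32) for q in(s0,s1)]
for n,p,q,(x,y,w,h) in(('filter top',a,b,(208,184,32,32)),('pulley top',a,b,(202,160,30,25)),('spanner top',a,b,(344,150,30,64)),('spanner side',s0,s1,(272,135,64,24)),('filter+pulley side',s0,s1,(200,200,68,48))):
    t=p[y:y+h,x:x+w];r=cv2.matchTemplate(q[y-4:y+h+4,x-4:x+w+4],t,cv2.TM_CCOEFF_NORMED);_,v,_,l=cv2.minMaxLoc(r);print(n,round(v,2),'shift px',l[0]-4,l[1]-4)
finish_job()
```

```text
filter top 1.0 shift px 0 0
pulley top 1.0 shift px 0 0
spanner top 0.15 shift px 0 -1
spanner side 0.13 shift px 0 0
filter+pulley side 1.0 shift px 0 0
the job is handed in; nothing more can be done
```

The plate is seated: both small holes are over the pins and it lies flat on the fixture deck. I pushed it sideways to the fence, then along it from the tail until it dropped. A last push near the tail then squared it. The job was handed in at about 38.5 s with the arm clear.

**Last checks on the plate**
- **Height:** both holes measured 24.2 mm above the bench; fully flat is 24 mm (16 mm deck plus 8 mm plate).
- **Angle:** the line through the holes is at 5.1° and the fence is at 4.9°, so the plate is square to within about 0.2°.
- **Position:** from the top camera the holes sit about 1–2 mm from the nominal pin positions, inside the calibration error. The side camera reads up to 5 mm off in x.

**Bystanders:** the filter and pulley showed no shift in either view. The spanner check failed: image matching scored only 0.15 (top) and 0.13 (side), probably because the arm and its shadow were over it. I felt no contact there, but I could not confirm the spanner's position.

**What disagreed along the way**
- **Fingertip height:** the shut fingertips touched the deck 26 mm higher than the reported TCP implied. The early passes at the stated height went over the plate without touching it.
- **Force:** finding that height pressed the fingertips on the deck with 49 N. This was the fingers, not the arm or gripper body, and it was under the 120 N wrist limit.
- **First seating:** the plate first dropped about 3° off the fence, which is why I added the last push. That push ended at light force, so "against the fence" rests on the measured angle and position.

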